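# Take the clamped pressure vessel apart

## Task

Take the clamped digestion vessel apart from the top down: flip the cam lever right over until it lies down on its other side, off the clamp bar, then lay the bar flat in the long steel tray, slip the thrust ring down over the post of the round stand, stand the white lid right way up in the glass dish and stand the white cup in the well of the aluminium cooling block. The cup holds the sample, so keep it upright throughout.

Things in the scene. Friction and masses are not known exactly. Their poses are not given: they have to be found in the camera images.
- clamp_bar: Top of the stack: steel bar, 14 wide (x) x 124 long (y) x 14 mm high, 0.18 kg. Origin: centre of underside, at start 102 mm above the bench, within 3 mm of the stack's axis. Lies on the ring in open-topped 17 mm slots of two uprights (8 mm thick, inner faces at y = +-42 mm, x -18 to +24 mm, 116 mm high; horn with lever at +y: 131 mm); lifts straight up once the lever is open. Fingers fit at +-x.
- thrust_ring: Second in the stack: dark steel ring, 38 mm outside and 20 mm inside diameter, 12 mm high, 0.07 kg. Origin: centre of its underside; z is its axis. At the start it lies on the lid, round the lid's boss, underside 90 mm above the bench.
- lid: Third in the stack: white plastic lid, 0.06 kg. From below: plug 31 mm diameter, 8 mm high; disc 48 mm diameter, 14 mm high (8 to 22 mm above the origin); boss 16 mm diameter, 8 mm high (22 to 30 mm). Origin: centre of the plug's underside; z is its axis, up. At the start the plug sits in the cup's mouth, origin 68 mm above the bench. In the dish it stands on its plug.
- cup: Lowest in the stack: white plastic cup, 0.08 to 0.17 kg: body 42 mm diameter, 48 mm high, flange at the top 58 mm diameter, 14 mm high (48 to 62 mm above the origin). Origin: centre of its underside; z up. At the start it hangs in the 48 mm bore of a fixed steel jacket (70 mm diameter, rim 62 mm above the bench), flange on the rim, origin 14 mm above the bench. Lift it straight up 55 mm to clear.
- cam_lever (a joint): Cam lever beside the +y upright, turns about an axis parallel to the bar's y; radians, 0 = shut, 1.9 = stop. Shut, its nose lies over the bar's end, which cannot be lifted, and its handle stands up, leaning 25 degrees to the bar's -x side. Pushed to +x it goes over the top and lies down on the +x side. Stiff (about 4 N at the ball), stays where it is left. Starts at 0 to 0.15. Open: over 1.45.
- lever_grip (a point): Centre of the black ball (16 mm diameter) at the end of the lever's 7 mm rod, its handle. Axes turn with the lever; at joint 0 they are the bar's. It travels on a circle of 60 mm radius about the pivot, which lies 122 mm above the bench, x = +15, y = +56 mm from the stack's axis in the bar's axes; at joint 0 the ball is 25 mm to -x of the pivot and 54 mm above it.
- steel_tray: Place of the bar: long shallow stainless tray, fixed, outside 56 (x) x 156 (y) mm, walls and floor 2 mm thick, rim 14 mm high. Origin: centre of its underside; y along the tray.
- ring_post: Place of the ring: round grey foot, fixed, 72 mm diameter and 10 mm high, with an upright steel post of 8 mm diameter in its middle that tapers to 3 mm at its top, 50 mm above the bench. Origin: centre of the underside; z up.
- glass_dish: Place of the lid: round flat clear glass dish, fixed, 90 mm outside and 86 mm inside diameter, rim 12 mm high, floor 3 mm thick. Origin: centre of its underside.
- cooling_block: Place of the cup: square aluminium block, fixed, 92 x 92 mm and 40 mm high, with a round well of 60 mm diameter and 32 mm deep in the middle of its top (its floor 8 mm above the bench). Origin: centre of its underside; z up.

How it is judged:
On the way, in this order (a step that is already met when the one before it is completed fails the run):
1. the cam lever is open while the bar still lies in its slots (value of joint cam_lever above 1.45 rad and height (world z) of clamp_bar below 0.107 m and distance of clamp_bar from where it was at the start of the episode below 0.012 m), for 0.2 s.
2. the bar lies flat in the steel tray, let go (x of clamp_bar in the frame of steel_tray between -0.021 and 0.021 m and y of clamp_bar in the frame of steel_tray between -0.017 and 0.017 m and z of clamp_bar in the frame of steel_tray below 0.006 m and angle between clamp_bar's own z axis and vertical below 0.06 rad and angle between the y axis of clamp_bar and the y axis of steel_tray, either way round below 0.3 rad and contact force between the fingers and clamp_bar below 0.1 N), for 0.2 s.
3. the ring is down on the post, let go (horizontal distance between thrust_ring and ring_post below 0.009 m and z of thrust_ring in the frame of ring_post between 0.007 and 0.0135 m and angle between thrust_ring's own z axis and vertical below 0.1 rad and contact force between the fingers and thrust_ring below 0.1 N), for 0.2 s.
4. the lid stands in the glass dish, let go (horizontal distance between lid and glass_dish below 0.026 m and z of lid in the frame of glass_dish between 0 and 0.006 m and angle between lid's own z axis and vertical below 0.1 rad and contact force between the fingers and lid below 0.1 N), for 0.2 s.
5. the cup stands upright in the cooling block, let go (horizontal distance between cup and cooling_block below 0.012 m and z of cup in the frame of cooling_block between 0.005 and 0.011 m and angle between cup's own z axis and vertical below 0.1 rad and contact force between the fingers and cup below 0.1 N), for 0.2 s.
At the end, for the whole second after the job is handed in: Lever over 1.45 rad; bar flat on the tray's floor, along it within 0.3 rad; ring flat on the stand's foot, round the post; lid right way up on the dish's floor, within 26 mm of its middle; cup upright on the floor of the block's well; all let go and at rest (all of step 2 and all of step 3 and all of step 4 and all of step 5 and value of joint cam_lever above 1.45 rad and linear speed of each of clamp_bar, thrust_ring, lid, cup below 0.03 m/s); the robot touches nothing.
It fails at once if the cup tips by more than 0.5 rad (angle between cup's own z axis and vertical above 0.5 rad).
It also fails if it takes over 134 s, if anything falls off the work surface, if the arm or the gripper's body presses on something with over 40 N, if the wrist force passes 120 N, or if a joint passes its speed limit or range.

## Robot

A 7-joint arm with a two-finger parallel gripper is mounted at the origin on a cart in front of the work surface, level with it; the furniture and walls round the work are solid. World frame = base frame: x ahead of the robot, y to its left, z up, the work surface at z = 0. Lengths are in m, angles in rad, forces in N, time in s.
With the tool pointing down it reaches from about 0.35 to 0.9 m from the base axis. Payload 8.1 kg.
Tool frame: the origin (TCP) lies midway between the tips of the shut fingers; the grasp point (between the pads) lies 19 mm behind it; z points along the fingers, y is the line along which they close (so a half turn about z gives the same grasp; the last joint's range is limited). The gripper opens to 92 mm and grips with 3 to 60 N. Pads are 19 mm wide; open, the fingers measure 130 mm over their backs; the gripper's body (75 mm by 190 mm) begins 47 mm behind the grasp point.
Start: joints at [1.109, 0.434, 0.025, 1.573, -0.012, 1.134, -0.075], TCP at [0.219, -0.585, 0.195] pointing down, gripper open.
Joint ranges: [-2.62, 2.62], [-0.44, 2.09], [-1.27, 1.32], [0.08, 2.57], [-1.32, 4.46], [0.12, 2], [-2.74, 2.74]. Speed limits (rad/s): [2.22, 2.22, 3.01, 3.01, 3.14, 3.14, 3.14].

## Interface

Orientations are given as a rotation vector (axis times angle).
In Python, from cell import arm gives the robot as it stands.
- The arm moves only by the tool arm_command, never from a script. Its arguments are lists of equal length, an entry for each row: "dp": the shift along the tool's x, y, z in units of 25 mm (1.0 is 25 mm), a list of three; "angular": the turn, a rotation vector about the tool's x, y, z in units of 0.15 rad (1.0 is 0.15 rad), a list of three; "claw": the opening, from 0 (shut) to 1 (fully open). In form: {"dp": [[x, y, z], ...], "angular": [[rx, ry, rz], ...], "claw": [claw, ...]}. A call has 1 to 10 rows; each row shifts and turns the commanded pose from where the row before left it, along the tool's axes as they then stand; what a row does not reach is not made up. A row lasts 1/10 s, in which the tool goes at most 50 mm and 8.59 degrees, less where a joint would pass 70% of its speed; a pose out of reach is approached as far as the arm can. A call with a number of a shift or a turn outside -1 to 1 is refused whole. A call with a gripper value outside its range is refused whole. The fingers move at their own pace and stop on an object; "force" is the grip in N (left out, the last holds). Time passes only in rows, so rows that do not move let the fingers close. It gives the time, the measured TCP pose, the force, the opening and the grip force at its end, in the units of the state.
- arm.observe(): the state, without advancing time (a new reading comes with each control period).
- arm.get_image(name): name is "side" or "top"; returns a dict with "frame" (384x512x3 uint8, red, green, blue), "z_map" (384x512 float32, m along the optical axis (not along the pixel's ray), 0 where there is no reading), "K" (3x3 intrinsics, pixels), "k1" (the pictures are not rectified: a ray, as slopes to the right and down, at radius r is drawn at 1 + k1 r^2 times it, then the intrinsics apply), "R" (3x3) and "t" (3): a world point X has camera coordinates R X + t. Camera axes: x right, y down, z forward; pixel columns grow to the right and rows downward; lengths in m; the calibration is good to about 2 mm. A picture is of the moment at which its call begins.
- arm.sign_off(): hands the job in; it is judged then, once.
The state is a dict: "clock": time; "joints": joint angles; "dq": joint speeds; "joint_efforts": joint torques, N m; "position": TCP position; "ee_rot": TCP orientation; "force": force on the tool from outside, world axes, zero at the start; "ft_torque": the same for the moment, N m; "width": opening from 0.0 (shut) to 1.0 (fully open); "gripper_force": force on a finger pad.
Only numpy, scipy, OpenCV 4.12 (cv2) and the standard library are available. Lean on these libraries where they do the work, as an engineer would, in place of code of your own. Each camera call takes 0.05 s, during which the arm holds its last target. There are 200 camera calls.

## Working session

There is one attempt and no reset: what is moved stays moved. The work goes in short steps, Python scripts to look and compute and a tool call to move; the robot and the scene stay as the last step left them, time stands still between calls to the robot, and variables do not carry over. Pictures are saved under pics/ and viewed, at most 14 in all, crops included, and the job is handed in when it is done.

Besides the shell and the picture viewer there is one more tool, called after "Emit:" by a JSON object that holds its "fn" and its "kwargs", one argument or row to a line. arm_command: Moves the arm, as the interface text tells. Its arguments: {"type":"object","properties":{"dp":{"type":"array","items":{"type":"array","items":{"type":"number"}}},"angular":{"type":"array","items":{"type":"array","items":{"type":"number"}}},"claw":{"type":"array","items":{"type":"number"}},"force":{"type":"number"}},"required":["dp","angular","claw"]}

```bash
ls; mkdir -p pics
cat > h.py <<'E'
import numpy as np, cv2
from cell import arm
from scipy.spatial.transform import Rotation as Rn
def grab(name,fn=None):
    d=arm.get_image(name)
    if fn: cv2.imwrite('pics/'+fn,cv2.cvtColor(d['frame'],cv2.COLOR_RGB2BGR))
    return d
def cloud(d):
    h,w=d['z_map'].shape; u,v=np.meshgrid(np.arange(w),np.arange(h)); K=d['K']
    x=(u-K[0,2])/K[0,0]; y=(v-K[1,2])/K[1,1]; X,Y=x.copy(),y.copy()
    for _ in range(8):
        s=1+d['k1']*(X*X+Y*Y); X,Y=x/s,y/s
    z=d['z_map']; P=np.stack([X*z,Y*z,z],-1)
    return (P-d['t'])@d['R']
E
python3 - <<'E'
from h import *
for n in ('side','top'):
    d=grab(n,n+'0.png'); P=cloud(d); np.save(n+'0.npy',P); print(n,d['K'].tolist(),d['k1'],-d['R'].T@d['t'],d['R'].round(3).tolist())
print(arm.observe())
E
```

```text
pics
side [[364.2334926010806, 0.0, 259.46219648636645], [0.0, 364.2334926010806, 198.74752547437953], [0.0, 0.0, 1.0]] -0.02361578668292296 [ 0.32780809 -0.62186079  0.74820016] [[0.962, -0.272, -0.006], [-0.194, -0.669, -0.717], [0.191, 0.691, -0.697]]
top [[461.6927088823552, 0.0, 254.34639223320232], [0.0, 461.6927088823552, 186.37138615549995], [0.0, 0.0, 1.0]] -0.032329095605652454 [0.38088146 0.01357791 1.50192679] [[-0.017, -1.0, -0.005], [-0.996, 0.017, -0.082], [0.082, 0.004, -0.997]]
{'clock': 0.1, 'joints': array([ 1.10939138,  0.43512962,  0.02497551,  1.57398917, -0.01162165,
        1.13403881, -0.075066  ]), 'dq': array([-6.44484889e-05, -1.81940164e-03,  7.08368648e-04, -3.31785959e-03,
        5.25997640e-04,  2.18476877e-03,  1.95292317e-03]), 'joint_efforts': array([ 4.42917182e-03, -6.69120598e+01,  9.88923535e-01, -3.15147865e+01,
       -6.03231881e-02,  3.73354100e-02,  1.02445902e-04]), 'position': array([ 0.21924552, -0.58473833,  0.19394478]), 'ee_rot': array([-3.08983333e+00, -5.60274693e-01,  5.66134462e-04]), 'force': array([ 0.28435754, -0.21277994,  0.96849917]), 'ft_torque': array([-0.02191091, -0.03698971, -0.0382434 ]), 'gripper_force': 0.0, 'width': 0.9977253077494582}
```

View pics/top0.png

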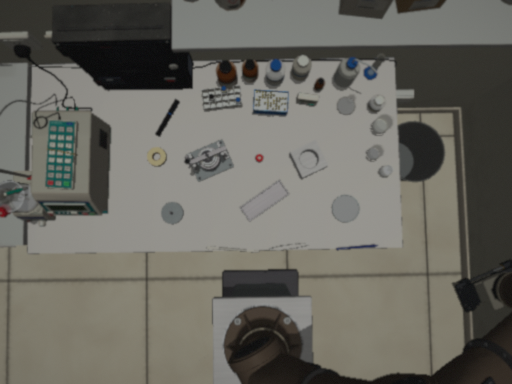

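View pics/side0.png

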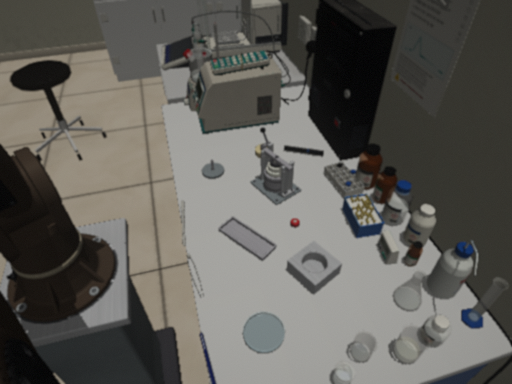

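The top view shows the stack at about (210,160), the tray at (264,200), the post stand at (172,212), the dish at (345,208) and the block at (308,159). The side view shows the stack at (275,175), the tray at (247,238) and the block at (313,266). I'll enlarge both views next.

Run:
```python
from h import *
t=cv2.imread('pics/top0.png'); s=cv2.imread('pics/side0.png')
f=lambda im,x,y,w,h,k:cv2.convertScaleAbs(cv2.resize(im[y:y+h,x:x+w],None,fx=k,fy=k,interpolation=cv2.INTER_CUBIC),alpha=1.3)
a=f(t,180,130,60,60,10); cv2.imwrite('pics/a.png',a)
b=f(s,240,120,70,85,7); cv2.imwrite('pics/b.png',b)
P=np.load('top0.npy')
def fit(x0,y0,x1,y1,zl,zh,name,circ=True):
    Q=P[y0:y1,x0:x1].reshape(-1,3); Q=Q[(Q[:,2]>zl)&(Q[:,2]<zh)]
    if len(Q)<5: print(name,len(Q));return
    r=cv2.minAreaRect((Q[:,:2]*1000).astype(np.float32)); c=cv2.minEnclosingCircle((Q[:,:2]*1000).astype(np.float32))
    print(name,len(Q),'rect',np.round(r[0],1),np.round(r[1],1),round(r[2],1),'circ',np.round(c[0],1),round(c[1],1),'zmed',np.median(Q[:,2]))
fit(235,175,295,225,.006,.03,'tray'); fit(155,195,190,230,.005,.02,'foot');fit(155,195,190,230,.025,.06,'post')
fit(325,190,365,227,.002,.03,'dish'); fit(285,135,332,182,.03,.05,'block')
fit(180,135,240,185,.108,.125,'bar/uprights');fit(180,135,240,185,.1265,.2,'lever');fit(180,135,240,185,.004,.03,'base')
print(P[300-100:205,330:335,2].mean())
for yy in range(138,184,2): print(yy,(P[yy,184:236:2,2]*1000).astype(int))
```

```text
tray 283 rect [461.4 -11.4] [188.1 159.1] 89.2 circ [469.   -8.5] 112.4 zmed 0.009271694559331141
foot 412 rect [426.2 287.5] [110.5 110. ] 89.7 circ [427.4 285.8] 73.7 zmed 0.010259846475676435
post 6 rect [423.1 286.6] [7.  3.5] 89.5 circ [423.  286.6] 3.9 zmed 0.046205021239422245
dish 552 rect [ 429.5 -272.6] [127.8 117.1] 88.8 circ [ 427. -273.] 83.3 zmed 0.0044060111954296625
block 572 rect [ 588.7 -156.7] [92.4 93.4] 24.6 circ [ 588.5 -157.3] 64.1 zmed 0.03920470592483209
bar/uprights 233 rect [595.6 164.9] [ 42.3 127.9] 22.8 circ [597.7 166.2] 64.7 zmed 0.11534969418814849
lever 46 rect [576.6 213.1] [34.  19.2] 19.0 circ [577.7 212.3] 17.8 zmed 0.16400493323197263
base 692 rect [595.8 164.5] [193.7 162.1] 89.1 circ [598.3 167.3] 120.5 zmed 0.007682752864862602
0.0016332097841240472
138 [ 1 -2 -1  2 -2  2 -1 -4  1  2 -4  0  1  0 -1  0 -2 -2 -3 -4  0 -6 -6  1
  0 -2]
140 [ 2  4 -4  0  4  0  0  2 -2  2 -1  1  0 -3 -3  0  2 -4  9  7  4 -8  0  0
  0 -3]
142 [ -3   3  -1   0  -2  -3   0  -3  -3  -6   2   1   8  -4  -1   4   1 118
  13   8  -2   3   0  -2  -6  -5]
144 [  2   4  -5 
[... 1320 characters left out ...]
 11   5   6  11  -4]
168 [ 0 -3 -1 -4  9 14 78 60  8  3 56 57 60 58 60 39 23  7  7  6  6  6 10  2
  2  0]
170 [ 0  0 -1 -1  0 16 16 31  8  6 10  2 22 28 17  8  8  7  6  1  6 -5 -2 -1
  5  4]
172 [ 0  0 -2  0  0  9  4  5  6 11  9  7 11  8 10  6 11  9 13  1  0  1 -2  2
  0 -2]
174 [ 0  2  4  5 -1  2  9 10  9  8 15  5  8  8  8  8  1  2  0 -3  1  0 -5 -4
  0  1]
176 [-2  0  0  0 -2 -2  5  4  8 12 11  8  4 13 -5  1 -2  2  2 -2  1 -2  2 -1
  6 -8]
178 [ 0 -3  0  2 -2  2  3 14  3  7  6  5 -1 -3  1  1  3  0 -3 -3 -2  0  0  2
  2 -5]
180 [ 0  1  0 -7 -1 -3  3 11  6  6  4 -1  2  0 -5  0 -5  2 -4  6  0 -3 -5  0
 -3  2]
182 [ 1  3  3  0  1 -5 -5 -3  0  1 -3  1 -4 -3 -3  0  0  0 -4  0  0 -4  1  2
  0  0]
```

View pics/a.png

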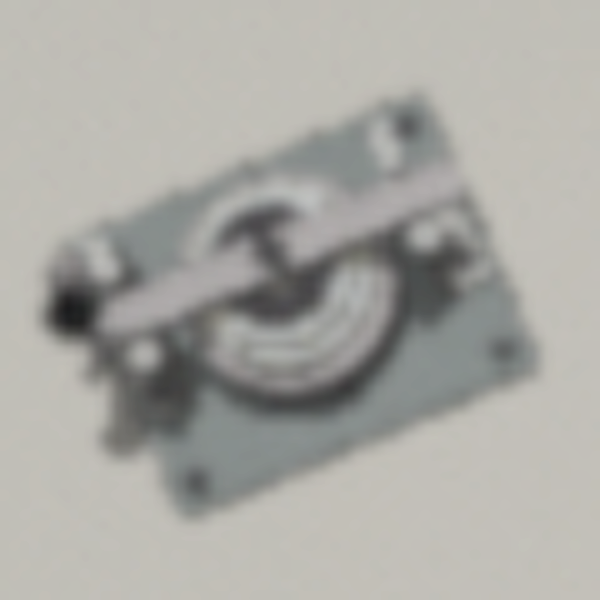

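View pics/b.png

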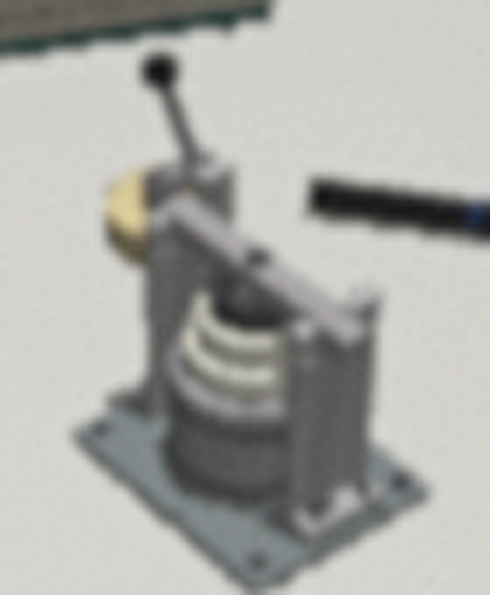

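```bash
cat >> h.py <<'E'
def px2w(d,u,v,z):
    K=d['K']; x=(u-K[0,2])/K[0,0]; y=(v-K[1,2])/K[1,1]; X,Y=x,y
    for _ in range(8):
        s=1+d['k1']*(X*X+Y*Y); X,Y=x/s,y/s
    r=d['R'].T@np.array([X,Y,1.]); c=-d['R'].T@d['t']
    return c+r*(z-c[2])/r[2]
def w2px(d,X):
    p=d['R']@np.asarray(X)+d['t']; a,b=p[:2]/p[2]; s=1+d['k1']*(a*a+b*b)
    return np.array([a*s*d['K'][0,0]+d['K'][0,2], b*s*d['K'][1,1]+d['K'][1,2]])
def plan(x,y,z,yawy=None):
    """yawy: desired world azimuth (deg, mod 180) of tool y. Prints rz turn, then dp (units) in the tool frame after the turn"""
    o=arm.observe(); R=Rn.from_rotvec(o['ee_rot']).as_matrix(); p=o['position']
    cur=np.degrees(np.arctan2(R[1,1],R[0,1])); yy=cur if yawy is None else yawy
    dl=(yy-cur+90)%180-90; a=np.radians(cur+dl)
    Y=np.array([np.cos(a),np.sin(a),0]); Z=np.array([0,0,-1.]); X=np.cross(Y,Z); Rt=np.c_[X,Y,Z]
    rv=Rn.from_matrix(R.T@Rt).as_rotvec()/0.15; dp=Rt.T@(np.array([x,y,z])-p)/0.025
    print('pos',p.round(4),'yaw',round(cur,1),'turn',rv.round(2),'dp',dp.round(2),'w',round(o['width'],3),'q7',o['joints'].round(2),'t',o['clock'],'F',o['force'].round(1))
E
python3 - <<'E'
from h import *
d=grab('top'); e=grab('side'); im=d['frame'][...,::-1]
g=lambda im,x,y,w,h,k:cv2.convertScaleAbs(cv2.resize(np.ascontiguousarray(im[y:y+h,x:x+w]),None,fx=k,fy=k,interpolation=cv2.INTER_CUBIC),alpha=1.5,beta=-60)
A=np.zeros((600,800,3),np.uint8)
A[:320,:420]=g(im,235,178,60*7//7,46,7)[:320,:420]
A[:280,440:720]=g(im,155,195,40,40,7)
A[320:600,:280]=g(im,325,188,40,40,7)
s=e['frame'][...,::-1]
A[320:600,290:790]=g(s,200,205,100,56,5)
cv2.imwrite('pics/c.png',A)
print(px2w(d,187.2,160.8,.176), w2px(d,[.593,.164,.102]), w2px(e,[.593,.164,.116]))
for u,v in [(191,161.8),(226.5,148)]: print(px2w(d,u,v,.116))
for u,v in [(242.5,129.2),(253.8,156.8),(218.7,171.8)]: print(px2w(d,u-20+20-20+20,v,0.005))
E
```

```text
[0.56817661 0.21188467 0.176     ] [206.39593874 155.80768366] [275.46714606 155.12423116]
[0.57339179 0.20933588 0.116     ]
[0.61371235 0.10124427 0.116     ]
[0.69393628 0.05492052 0.005     ]
[0.60169378 0.019269   0.005     ]
[0.55431    0.13463001 0.005     ]
```

View pics/c.png

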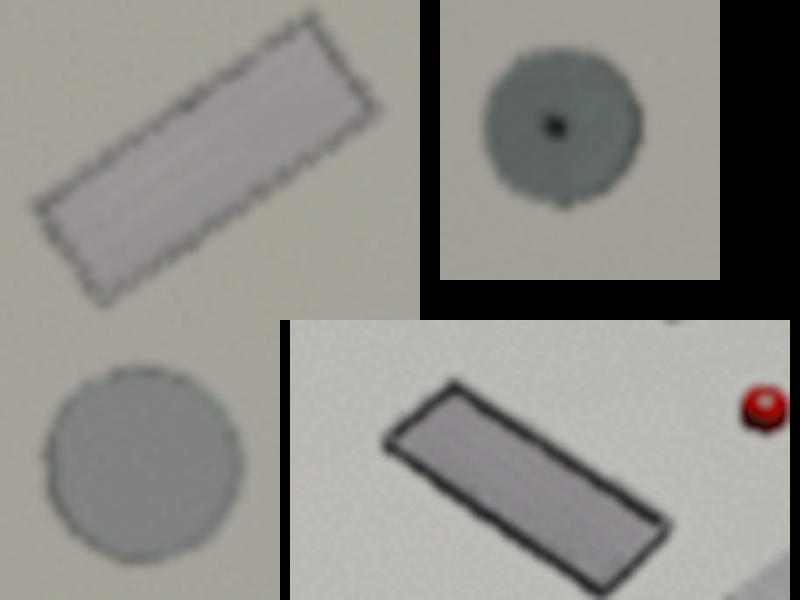

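The crop gives tray corners at (315,12), (380,110), (103,303) and (35,207). The foot centre is at (563,127) and the dish centre at (144,463). Next I'll convert these to world positions and plan the approach to the ball.

Run:
```python
from h import *
d=grab('top'); e=grab('side')
c=lambda a,k,ox,oy,sx=0,sy=0:((a[0]-sx+.5)/k-.5+ox,(a[1]-sy+.5)/k-.5+oy)
for nm,L in (('top',[px2w(d,*c(a,7,235,178),.014) for a in [(315,12),(380,110),(103,303),(35,207)]]),('side',[px2w(e,*c(a,5,200,205,290,320),.014) for a in [(455,382),(672,525),(602,597),(387,443)]])):
    L=np.array(L)[:,:2]; r=cv2.minAreaRect((L*1000).astype(np.float32)); print(nm,L.mean(0).round(4),r)
print('foot',px2w(d,*c((563,127),7,155,195,440,0),.01),'dish',px2w(d,*c((144,463),7,325,188,0,320),.012))
plan(.567,.213,.30,112.5)
```

```text
top [ 0.4589 -0.0125] ((458.98468017578125, -12.751502990722656), (54.30052185058594, 157.59458923339844), 33.93265914916992)
side [ 0.4576 -0.0229] ((457.0763854980469, -22.954147338867188), (57.487327575683594, 155.68838500976562), 33.39316940307617)
foot [0.42325896 0.28628842 0.01      ] dish [ 0.42903746 -0.2727054   0.012     ]
pos [ 0.2194 -0.585   0.1944] yaw -69.4 turn [-0.    0.   -0.23] dp [ 25.06 -24.17  -4.22] w 0.996 q7 [ 1.11  0.43  0.02  1.57 -0.01  1.13 -0.08] t 0.3 F [-0.6  0.3  0.4]
```

Run:
```python
from h import *
T=np.load('top0.npy'); S=np.load('side0.npy')
for n,P in (('top',T),('side',S)):
    P=P.reshape(-1,3)
    for nm,x0,x1,y0,y1,z0,z1 in (('block',.5,.68,-.25,-.07,.033,.05),('foot',.37,.48,.23,.34,.007,.014),('up',.5,.68,.08,.26,.105,.122),('ball',.5,.68,.1,.26,.165,.21)):
        Q=P[(P[:,0]>x0)&(P[:,0]<x1)&(P[:,1]>y0)&(P[:,1]<y1)&(P[:,2]>z0)&(P[:,2]<z1)]
        r=cv2.minAreaRect((Q[:,:2]*1000).astype(np.float32)); print(n,nm,len(Q),np.round(r[0],1),np.round(r[1],1),round(r[2],1),Q.mean(0).round(4))
d=arm.get_image('side')
print([w2px(d,X).round(1) for X in ([.4589,-.0125,.014],[.567,.213,.177],[.5885,-.157,.04],[.423,.286,.01])])
```

```text
top block 554 [ 588.7 -156.7] [92.4 93.4] 24.6 [ 0.5885 -0.1565  0.0394]
top foot 295 [425.8 287.5] [104.7 103.6] 89.1 [0.4241 0.2879 0.0105]
top up 235 [597.1 160.6] [ 42.8 118.9] 22.8 [0.5945 0.1574 0.1144]
top ball 23 [566.6 211.5] [12.3 11.9] 85.4 [0.5665 0.2118 0.1837]
side block 926 [ 589.4 -159.5] [95.4 93.9] 25.3 [ 0.5878 -0.1623  0.0386]
side foot 221 [423.2 284.3] [69.4 66.8] 9.8 [0.4234 0.281  0.0095]
side up 276 [597.1 158.3] [ 42.  124.1] 21.3 [0.5942 0.1545 0.1131]
side ball 29 [566.2 207.2] [13.6 12.2] 33.4 [0.5665 0.2064 0.1795]
[array([246.2, 234.2]), array([261.9, 129.1]), array([313.7, 260.3]), array([212.2, 168.4])]
```

Emit:
{"fn": "arm_command", "kwargs": {
  "dp": [
    [0.5, -0.5, -0.6],
    [1, -0.95, -0.6],
    [1, -0.95, -0.6],
    [1, -0.95, -0.6],
    [1, -0.95, -0.6],
    [1, -0.95, -0.5],
    [1, -0.95, -0.5],
    [1, -0.95, 0],
    [1, -0.95, 0],
    [1, -0.95, 0]
  ],
  "angular": [
    [0, 0, 0],
    [0, 0, 0],
    [0, 0, 0],
    [0, 0, 0],
    [0, 0, 0],
    [0, 0, 0],
    [0, 0, 0],
    [0, 0, 0],
    [0, 0, 0],
    [0, 0, -0.23]
  ],
  "claw": [0.6, 0.6, 0.6, 0.6, 0.6, 0.6, 0.6, 0.6, 0.6, 0.6],
  "force": 15
}}

```text
clock: 1.35
position: [0.3628, -0.2887, 0.2949]
ee_rot: [3.08, 0.614, 0.001]
force: [-0.4, -0.0, -1.1]
width: 0.599
gripper_force: 0.0
```

Emit:
{"fn": "arm_command", "kwargs": {
  "dp": [
    [1, -0.95, 0],
    [1, -0.95, 0],
    [1, -0.95, 0],
    [1, -0.95, 0],
    [1, -0.95, 0],
    [1, -0.95, 0],
    [1, -0.95, 0],
    [1, -0.95, 0],
    [1, -0.95, 0],
    [1, -0.95, 0]
  ],
  "angular": [
    [0, 0, 0],
    [0, 0, 0],
    [0, 0, 0],
    [0, 0, 0],
    [0, 0, 0],
    [0, 0, 0],
    [0, 0, 0],
    [0, 0, 0],
    [0, 0, 0],
    [0, 0, 0]
  ],
  "claw": [0.6, 0.6, 0.6, 0.6, 0.6, 0.6, 0.6, 0.6, 0.6, 0.6]
}}

```text
clock: 2.35
position: [0.5027, 0.0264, 0.2948]
ee_rot: [3.081, 0.613, 0.001]
force: [0.8, 0.1, 0.8]
width: 0.595
gripper_force: 0.0
```

Run:
```python
from h import *
plan(.567,.2105,.25,112.5)
```

```text
pos [0.5027 0.0264 0.2948] yaw -67.5 turn [ 0. -0.  0.] dp [ 5.19 -5.82  1.79] w 0.595 q7 [ 0.22  0.2  -0.46  1.67  0.09  1.29 -1.43] t 2.35 F [0.8 0.1 0.8]
```

Emit:
{"fn": "arm_command", "kwargs": {
  "dp": [
    [0.86, -0.97, 0],
    [0.86, -0.97, 0],
    [0.86, -0.97, 0.2],
    [0.86, -0.97, 0.4],
    [0.86, -0.97, 0.5],
    [0.86, -0.97, 0.6],
    [0, 0, 0.1],
    [0, 0, 0]
  ],
  "angular": [
    [0, 0, 0],
    [0, 0, 0],
    [0, 0, 0],
    [0, 0, 0],
    [0, 0, 0],
    [0, 0, 0],
    [0, 0, 0],
    [0, 0, 0]
  ],
  "claw": [0.6, 0.6, 0.6, 0.6, 0.6, 0.6, 0.6, 0.6]
}}

```text
clock: 3.15
position: [0.5652, 0.2093, 0.2487]
ee_rot: [3.08, 0.616, -0.003]
force: [-0.3, -0.2, 0.4]
width: 0.597
gripper_force: 0.0
```

Run:
```python
from h import *
plan(.567,.2105,.167,112.5)
e=grab('side'); t=grab('top')
s=e['frame'][80:210,200:330,::-1]; u=t['frame'][100:200,150:260,::-1]
A=np.zeros((600,800,3),np.uint8)
a=cv2.resize(np.ascontiguousarray(s),None,fx=4.6,fy=4.6,interpolation=cv2.INTER_CUBIC); A[:598,:598]=a[:598,:598]
cv2.imwrite('pics/d.png',cv2.convertScaleAbs(A[:,:600],alpha=1.4))
p=arm.observe()['position']; print('tip px',w2px(e,p),w2px(t,p))
```

```text
pos [0.5652 0.2093 0.2487] yaw -67.4 turn [-0.    0.01  0.01] dp [ 0.08 -0.02  3.27] w 0.597 q7 [-0.09  0.41 -0.51  1.52  0.2   1.27 -1.8 ] t 3.15 F [-0.3 -0.2  0.4]
tip px [261.97170647 106.88107501] [184.63523388 157.87722558]
```

View pics/d.png

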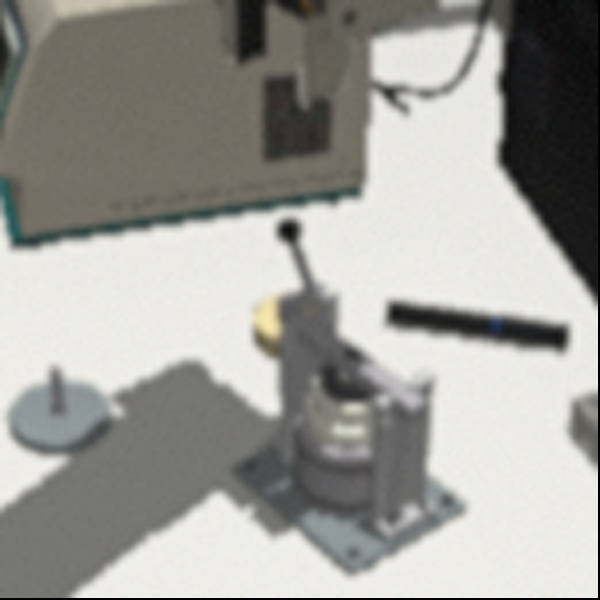

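Side crop: ball at (289,230) directly below the jaws, whose tips are near (250,60) and (310,108). I'll check the tip height from the depth map.

Run:
```python
from h import *
for n in ('side','top'):
    P=cloud(grab(n)).reshape(-1,3); p=arm.observe()['position']
    R=Rn.from_rotvec(arm.observe()['ee_rot']).as_matrix(); L=(P-p)@R
    Q=L[(abs(L[:,0])<.03)&(abs(L[:,1])<.08)&(L[:,2]>-.1)&(L[:,2]<.035)]
    for s in (-1,1):
        q=Q[Q[:,1]*s>0.005]*1000; q=q[(q[:,2]>-60)]
        if len(q): i=np.argsort(-q[:,2])[:25]; print(n,s,len(q),q[i].round(0).tolist()[:25:3], 'y',np.percentile(q[:,1],[2,98]),'x',np.percentile(q[:,0],[2,98]))
```

```text
side -1 92 [[8.0, -32.0, -30.0], [-11.0, -28.0, -32.0], [-1.0, -28.0, -34.0], [6.0, -28.0, -35.0], [-4.0, -28.0, -35.0], [-12.0, -31.0, -37.0], [6.0, -28.0, -38.0], [-3.0, -26.0, -39.0], [-9.0, -30.0, -39.0]] y [-41.85082988 -25.42798579] x [-13.94624336   5.54935812]
side 1 77 [[-11.0, 30.0, -31.0], [-12.0, 32.0, -35.0], [-13.0, 37.0, -38.0], [1.0, 40.0, -40.0], [-3.0, 40.0, -41.0], [-12.0, 40.0, -41.0], [-12.0, 32.0, -44.0], [5.0, 42.0, -45.0], [-12.0, 31.0, -46.0]] y [30.12896529 46.61411016] x [-13.15397501   8.53276273]
```

Emit:
{"fn": "arm_command", "kwargs": {
  "dp": [
    [0, 0, 0],
    [0, 0, 0],
    [0, 0, 0],
    [0, 0, 0],
    [0, 0, 0],
    [0, 0, 0],
    [0, 0, 0],
    [0, 0, 0]
  ],
  "angular": [
    [0, 0, 0],
    [0, 0, 0],
    [0, 0, 0],
    [0, 0, 0],
    [0, 0, 0],
    [0, 0, 0],
    [0, 0, 0],
    [0, 0, 0]
  ],
  "claw": [0, 0, 0, 0, 0, 0, 0, 0]
}}

```text
clock: 4.15
position: [0.5657, 0.209, 0.2496]
ee_rot: [3.081, 0.614, -0.0]
force: [-0.1, -0.2, -0.2]
width: 0.005
gripper_force: 0.0
```

Run:
```python
from h import *
o=arm.observe(); p=o['position']; print(o['width'],p)
d=grab('side'); P=cloud(d); R=Rn.from_rotvec(o['ee_rot']).as_matrix(); L=(P-p)@R*1000
m=(abs(L[...,0])<25)&(abs(L[...,1])<40)&(L[...,2]>-80)&(L[...,2]<30)
q=L[m]; i=np.argsort(-q[:,2])[:40]; print(q[i].round(0).tolist()[::4])
vu=np.argwhere(m); print('px',vu.max(0),vu.min(0),w2px(d,p))
a=cv2.resize(np.ascontiguousarray(d['frame'][60:150,215:315,::-1]),None,fx=6,fy=6,interpolation=cv2.INTER_CUBIC)
cv2.imwrite('pics/e.png',cv2.convertScaleAbs(a,alpha=1.6))
```

```text
0.005480746945029833 [0.56573517 0.20902879 0.2495708 ]
[[-9.0, -5.0, -30.0], [-13.0, -4.0, -34.0], [-11.0, -6.0, -35.0], [-11.0, -2.0, -37.0], [-12.0, 8.0, -39.0], [-13.0, 5.0, -40.0], [-13.0, 9.0, -43.0], [-10.0, 6.0, -43.0], [-13.0, -7.0, -44.0], [-11.0, -18.0, -45.0]]
px [ 98 269] [ 78 254] [261.77588757 106.78629899]
```

View pics/e.png

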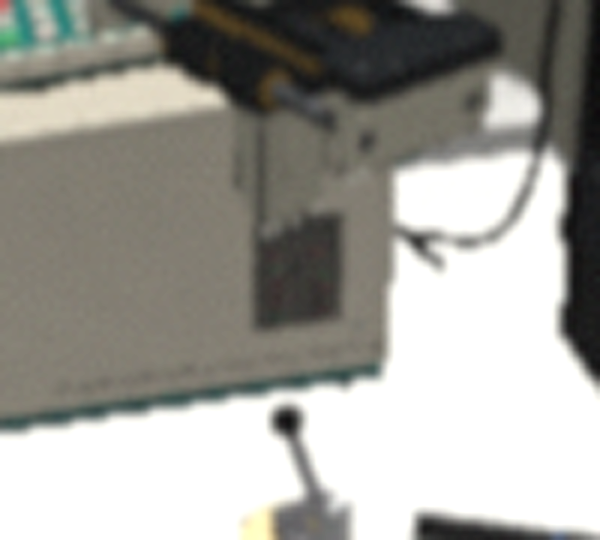

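Run:
```python
from h import *
p=arm.observe()['position']
d=grab('side'); print((d['z_map'][84:116:2,252:276:2]*1000).astype(int)); print(d['frame'][84:116:2,262].tolist()); print((d['R']@p+d['t']))
t=grab('top'); P=cloud(t); q=P[(P[...,0]>.45)&(P[...,0]<.7)&(P[...,1]>.1)&(P[...,1]<.33)&(P[...,2]>.25)]; print(np.percentile(q,[0,25,50,75,100],axis=0).round(3))
```

```text
[[1218  927  919  913  908  899  899  901  907 1230  826  825]
 [1226  928  923  919  908  904  904  910  912 1238  827  831]
 [1233  934  928  922  915  910  912  915  917 1246  833  834]
 [1235  940  931  925  915  910  911  921  922 1253 1252 1255]
 [1239 1240  936  931  921  918  917  925  927 1261 1261 1258]
 [1250 1249  938  937  925  917  923  929 1262 1265 1269 1273]
 [1251 1255 1250  938  928  931 1259 1264 1262 1268 1270 1273]
 [1256 1260 1261 1261 1265 1264 1266 1267 1270 1265 1274 1280]
 [1265 1259 1267 1271 1262 1270 1273 1275 1276 1273 1283 1287]
 [1270 1268 1271 1273 1274 1274 1277 1275 1277 1280 1288 1288]
 [1266 1272 1279 1276 1274 1278 1280 1279 1284 1287 1290 1295]
 [1279 1284 1277 1277 1285 1287 1285 1288 1290 1290 1301 1300]
 [1284 1278 1284 1287 1295 1296 1291 1293 1299 1301 1303 1301]
 [1284 1292 1288 1291 1295 1298 1292 1302 1302 1299 1312 1306]
 [1293 1292 1295 1299 1305 1302 1301 1304 1308 1307 1316 1318]
 [1301 1297 1300 1299 1306 1310 1310 1312 1316 1317 1320 1319]]
[[69, 68, 60], [65, 64, 58], [68, 66, 59], [70, 67, 61], [71, 70, 62], [72, 70, 63], [62, 60, 55], [46, 46, 43], [37, 36, 34], [39, 35, 34], [39, 39, 35], [40, 36, 35], [39, 35, 32], [41, 37, 35], [38, 38, 35], [62, 60, 55]]
[ 0.00613144 -0.24462551  0.9673378 ]
[[0.45  0.1   0.353]
 [0.494 0.145 0.696]
 [0.53  0.175 0.708]
 [0.567 0.207 0.721]
 [0.631 0.305 0.748]]
```

Emit:
{"fn": "arm_command", "kwargs": {
  "dp": [
    [0, 0, 0],
    [0, 0, 0],
    [0, 0, 0],
    [0.05, 0, 0],
    [0, 0, 0.8],
    [0, 0, 1],
    [0, 0, 1],
    [0, 0, 0.5],
    [0, 0, 0],
    [0, 0, 0]
  ],
  "angular": [
    [0, 0, 0],
    [0, 0, 0],
    [0, 0, 0],
    [0, 0, 0],
    [0, 0, 0],
    [0, 0, 0],
    [0, 0, 0],
    [0, 0, 0],
    [0, 0, 0],
    [0, 0, 0]
  ],
  "claw": [0.6, 0.6, 0.6, 0.6, 0.6, 0.6, 0.6, 0.6, 0.6, 0.6]
}}

```text
clock: 5.3
position: [0.5673, 0.2098, 0.1679]
ee_rot: [-3.081, -0.614, -0.001]
force: [-0.3, -0.9, 0.8]
width: 0.599
gripper_force: 0.0
```

Run:
```python
from h import *
plan(.567,.2105,.167,112.5)
d=grab('side');t=grab('top')
a=cv2.resize(np.ascontiguousarray(d['frame'][70:170,210:310,::-1]),None,fx=4,fy=4,interpolation=cv2.INTER_CUBIC)
b=cv2.resize(np.ascontiguousarray(t['frame'][110:210,140:240,::-1]),None,fx=4,fy=4,interpolation=cv2.INTER_CUBIC)
cv2.imwrite('pics/f.png',cv2.convertScaleAbs(np.hstack([a,b]),alpha=1.6)); print(w2px(d,arm.observe()['position']))
```

```text
pos [0.5673 0.2098 0.1679] yaw -67.5 turn [-0. -0.  0.] dp [ 0.   -0.03  0.04] w 0.599 q7 [-0.1   0.48 -0.49  1.63  0.25  1.1  -1.84] t 5.3 F [-0.3 -0.9  0.8]
[262.40341916 132.15605963]
```

View pics/f.png

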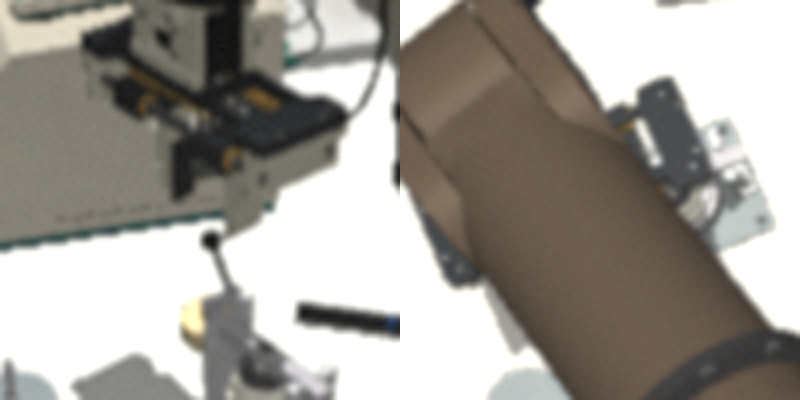

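Side view: the ball at crop (210,240) sits below the finger tips, which are at about (235,235) and (180,198). I'll test this by closing the jaws.

Emit:
{"fn": "arm_command", "kwargs": {
  "dp": [
    [0, 0, 0],
    [0, 0, 0],
    [0, 0, 0],
    [0, 0, 0],
    [0, 0, 0],
    [0, 0, 0],
    [0, 0, 0],
    [0, 0, 0]
  ],
  "angular": [
    [0, 0, 0],
    [0, 0, 0],
    [0, 0, 0],
    [0, 0, 0],
    [0, 0, 0],
    [0, 0, 0],
    [0, 0, 0],
    [0, 0, 0]
  ],
  "claw": [0, 0, 0, 0, 0, 0, 0, 0]
}}

```text
clock: 6.2
position: [0.5669, 0.2095, 0.1671]
ee_rot: [3.081, 0.614, -0.0]
force: [-0.1, -0.2, -0.5]
width: 0.009
gripper_force: 0.0
```

Emit:
{"fn": "arm_command", "kwargs": {
  "dp": [
    [0, 0, 0],
    [0, 0, 0],
    [0, 0, 0],
    [0, 0, 0],
    [0, 0, 0.6],
    [0, 0, 0.6],
    [0, 0, 0],
    [0, 0, 0]
  ],
  "angular": [
    [0, 0, 0],
    [0, 0, 0],
    [0, 0, 0],
    [0, 0, 0],
    [0, 0, 0],
    [0, 0, 0],
    [0, 0, 0],
    [0, 0, 0]
  ],
  "claw": [0.5, 0.5, 0.5, 0.5, 0.5, 0.5, 0.5, 0.5]
}}

```text
clock: 7.0
position: [0.5668, 0.2095, 0.1373]
ee_rot: [-3.081, -0.614, 0.001]
force: [0.9, -0.0, 0.5]
width: 0.5
gripper_force: 0.0
```

Emit:
{"fn": "arm_command", "kwargs": {
  "dp": [
    [0, 0, 0],
    [0, 0, 0],
    [0, 0, 0],
    [0, 0, 0],
    [0, 0, 0],
    [0, 0, 0],
    [0, 0, 0]
  ],
  "angular": [
    [0, 0, 0],
    [0, 0, 0],
    [0, 0, 0],
    [0, 0, 0],
    [0, 0, 0],
    [0, 0, 0],
    [0, 0, 0]
  ],
  "claw": [0, 0, 0, 0, 0, 0, 0]
}}

```text
clock: 7.7
position: [0.5669, 0.2098, 0.1373]
ee_rot: [-3.081, -0.614, -0.0]
force: [-1.2, 1.8, 3.3]
width: 0.156
gripper_force: 15.0
```

Emit:
{"fn": "arm_command", "kwargs": {
  "dp": [
    [0.31, 0, -0.09],
    [0.33, 0, -0.04],
    [0.33, 0, 0],
    [0.32, 0, 0.05],
    [0.32, 0, 0.09],
    [0.3, 0, 0.13],
    [0, 0, 0]
  ],
  "angular": [
    [0, 0, 0],
    [0, 0, 0],
    [0, 0, 0],
    [0, 0, 0],
    [0, 0, 0],
    [0, 0, 0],
    [0, 0, 0]
  ],
  "claw": [0, 0, 0, 0, 0, 0, 0],
  "force": 15
}}

```text
clock: 8.4
position: [0.6123, 0.2286, 0.1339]
ee_rot: [-3.08, -0.613, -0.003]
force: [2.9, 2.0, 0.8]
width: 0.16
gripper_force: 15.0
```

Emit:
{"fn": "arm_command", "kwargs": {
  "dp": [
    [0.28, 0, 0.17],
    [0.26, 0, 0.21],
    [0.22, 0, 0.24],
    [0.18, 0, 0.27],
    [0.15, 0, 0.29],
    [0.11, 0, 0.31],
    [0, 0, 0]
  ],
  "angular": [
    [0, 0, 0],
    [0, 0, 0],
    [0, 0, 0],
    [0, 0, 0],
    [0, 0, 0],
    [0, 0, 0],
    [0, 0, 0]
  ],
  "claw": [0, 0, 0, 0, 0, 0, 0]
}}

```text
clock: 9.1
position: [0.6411, 0.2405, 0.0966]
ee_rot: [-3.08, -0.613, -0.007]
force: [6.5, 4.8, -0.9]
width: 0.16
gripper_force: 15.0
```

Run:
```python
from h import *
plan(.593,.161,.3,22.5)
d=grab('side')
a=cv2.resize(np.ascontiguousarray(d['frame'][70:200,210:340,::-1]),None,fx=4,fy=4,interpolation=cv2.INTER_CUBIC)
cv2.imwrite('pics/g.png',cv2.convertScaleAbs(a,alpha=1.5))
```

```text
pos [0.6411 0.2405 0.0966] yaw -67.5 turn [  0.02  -0.03 -10.47] dp [-2.2  -3.   -8.14] w 0.16 q7 [-0.16  0.66 -0.45  1.5   0.31  1.05 -1.86] t 9.1 F [ 6.5  4.8 -0.9]
```

View pics/g.png

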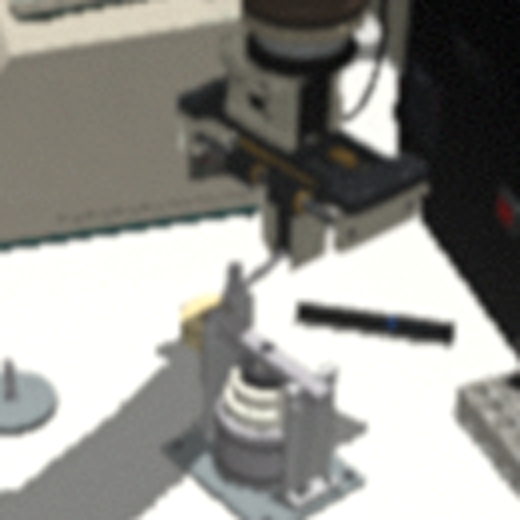

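The lever is now over on the +x side with the ball still gripped. I'll push a little further, release, then rise and turn.

Emit:
{"fn": "arm_command", "kwargs": {
  "dp": [
    [0.1, 0, 0.15],
    [0, 0, 0.1],
    [0, 0, 0],
    [0, 0, 0],
    [0, 0, 0],
    [0, 0, 0],
    [0, 0, -0.6],
    [0, 0, -1],
    [0, 0, -1],
    [0, 0, -1]
  ],
  "angular": [
    [0, 0, 0],
    [0, 0, 0],
    [0, 0, 0],
    [0, 0, 0],
    [0, 0, 0],
    [0, 0, 0],
    [0, 0, 0],
    [0, 0, 0],
    [0, 0, 0],
    [0, 0, 0]
  ],
  "claw": [0, 0, 0.6, 0.6, 0.6, 0.6, 0.6, 0.6, 0.6, 0.6]
}}

```text
clock: 10.15
position: [0.641, 0.2403, 0.1823]
ee_rot: [-3.081, -0.614, -0.001]
force: [0.6, 0.6, 0.7]
width: 0.601
gripper_force: 0.0
```

Emit:
{"fn": "arm_command", "kwargs": {
  "dp": [
    [0, 0, -1],
    [0, 0, -1],
    [0, 0, 0],
    [0, 0, 0],
    [0, 0, 0],
    [0, 0, 0],
    [0, 0, 0],
    [0, 0, 0],
    [0, 0, 0],
    [0, 0, 0]
  ],
  "angular": [
    [0, 0, 0],
    [0, 0, 1],
    [0, 0, 1],
    [0, 0, 1],
    [0, 0, 1],
    [0, 0, 1],
    [0, 0, 1],
    [0, 0, 1],
    [0, 0, 1],
    [0, 0, 1]
  ],
  "claw": [0.6, 0.6, 0.6, 0.6, 0.6, 0.6, 0.6, 0.6, 0.6, 0.6]
}}

```text
clock: 11.15
position: [0.6384, 0.2387, 0.225]
ee_rot: [2.864, -1.267, -0.017]
force: [-0.2, 0.5, -1.8]
width: 0.598
gripper_force: 0.0
```

Run:
```python
from h import *
plan(.593,.161,.2,22.5)
P=cloud(grab('side')).reshape(-1,3); q=P[(P[:,0]>.58)&(P[:,0]<.68)&(P[:,1]>.19)&(P[:,1]<.27)&(P[:,2]>.1)&(P[:,2]<.18)]; print(len(q)); print(q[np.argsort(-q[:,0])][:40:3].round(3))
```

```text
pos [0.6384 0.2387 0.225 ] yaw -137.7 turn [0.1  0.02 2.3 ] dp [2.18 2.87 1.  ] w 0.598 q7 [-0.58  0.52  0.24  1.37 -0.12  1.28 -2.74] t 11.15 F [-0.2  0.5 -1.8]
131
[[0.645 0.237 0.137]
 [0.642 0.239 0.144]
 [0.64  0.232 0.135]
 [0.639 0.237 0.139]
 [0.638 0.234 0.144]
 [0.635 0.235 0.133]
 [0.633 0.239 0.141]
 [0.632 0.234 0.131]
 [0.629 0.234 0.131]
 [0.626 0.235 0.131]
 [0.622 0.231 0.128]
 [0.618 0.228 0.131]
 [0.613 0.224 0.131]
 [0.61  0.222 0.129]]
```

The turn went the wrong way (joint 7 reached its limit), so I'll turn back the other way. The lever ball's top is at z≈0.143, so the lever is open.

Emit:
{"fn": "arm_command", "kwargs": {
  "dp": [
    [0, 0, 0],
    [0, 0, 0],
    [0, 0, 0],
    [0, 0, 0],
    [0, 0, 0],
    [0, 0, 0],
    [0, 0, 0],
    [0, 0, 0],
    [0, 0, 0],
    [0, 0, 0]
  ],
  "angular": [
    [0, 0, -1],
    [0, 0, -1],
    [0, 0, -1],
    [0, 0, -1],
    [0, 0, -1],
    [0, 0, -1],
    [0, 0, -1],
    [0, 0, -1],
    [0, 0, -1],
    [0, 0, -1]
  ],
  "claw": [0.5, 0.5, 0.5, 0.5, 0.5, 0.5, 0.5, 0.5, 0.5, 0.5]
}}

```text
clock: 12.2
position: [0.6383, 0.2392, 0.2248]
ee_rot: [2.961, 1.046, -0.024]
force: [-0.1, -1.0, -0.2]
width: 0.499
gripper_force: 0.0
```

Emit:
{"fn": "arm_command", "kwargs": {
  "dp": [
    [0, 0, 0],
    [0, 0, 0],
    [0, 0, 0],
    [0, 0, 0],
    [0, 0, 0],
    [0, 0, 0],
    [0, 0, 0],
    [0, 0, 0],
    [0, 0, 0],
    [0, 0, 0]
  ],
  "angular": [
    [0, 0, -1],
    [0, 0, -1],
    [0, 0, -1],
    [0, 0, -1],
    [0, 0, -1],
    [0, 0, -1],
    [0, 0, -1],
    [0, 0, -1],
    [0, 0, -0.6],
    [0, 0, 0]
  ],
  "claw": [0.5, 0.5, 0.5, 0.5, 0.5, 0.5, 0.5, 0.5, 0.5, 0.5]
}}

```text
clock: 13.2
position: [0.6385, 0.2389, 0.2249]
ee_rot: [-1.741, -2.605, 0.02]
force: [0.1, 0.4, 0.5]
width: 0.5
gripper_force: 0.0
```

Run:
```python
from h import *
plan(.593,.161,.14,22.5)
t=grab('top'); s=grab('side')
a=cv2.resize(np.ascontiguousarray(t['frame'][125:185,175:245,::-1]),None,fx=8,fy=8,interpolation=cv2.INTER_CUBIC)
cv2.imwrite('pics/i.png',cv2.convertScaleAbs(a,alpha=1.5))
for n,d in (('top',t),('side',s)):
    P=cloud(d).reshape(-1,3); q=P[(P[:,0]>.5)&(P[:,0]<.68)&(P[:,1]>.08)&(P[:,1]<.26)&(P[:,2]>.105)&(P[:,2]<.122)]
    if len(q)>5: print(n,len(q),cv2.minAreaRect((q[:,:2]*1000).astype(np.float32)))
```

```text
pos [0.6385 0.2389 0.2249] yaw 22.5 turn [-0.1  0.  -0. ] dp [-2.18 -2.87  3.39] w 0.5 q7 [-0.19  0.56 -0.41  1.33  0.22  1.31 -0.21] t 13.2 F [0.1 0.4 0.5]
top 103 ((607.6986083984375, 125.32918548583984), (36.656673431396484, 43.462711334228516), 53.82097625732422)
side 270 ((596.2201538085938, 157.9044189453125), (45.74671936035156, 123.87786865234375), 20.65810775756836)
```

Emit:
{"fn": "arm_command", "kwargs": {
  "dp": [
    [-0.54, -0.71, 0],
    [-0.54, -0.71, 0],
    [-0.54, -0.71, 0],
    [-0.54, -0.71, 0],
    [0, 0, 0.7],
    [0, 0, 0.9],
    [0, 0, 0.9],
    [0, 0, 0.9],
    [0, 0, 0]
  ],
  "angular": [
    [-0.1, 0, 0],
    [0, 0, 0],
    [0, 0, 0],
    [0, 0, 0],
    [0, 0, 0],
    [0, 0, 0],
    [0, 0, 0],
    [0, 0, 0],
    [0, 0, 0]
  ],
  "claw": [0.33, 0.33, 0.33, 0.33, 0.33, 0.33, 0.33, 0.33, 0.33]
}}

```text
clock: 14.2
position: [0.5913, 0.1608, 0.1365]
ee_rot: [-1.75, -2.606, 0.009]
force: [-0.7, 0.1, -0.1]
width: 0.334
gripper_force: 0.0
```

Run:
```python
from h import *
plan(.593,.161,.085,22.5)
d=grab('side')
a=cv2.resize(np.ascontiguousarray(d['frame'][95:195,230:330,::-1]),None,fx=6,fy=6,interpolation=cv2.INTER_CUBIC)
cv2.imwrite('pics/j.png',cv2.convertScaleAbs(a,alpha=1.6))
```

```text
pos [0.5913 0.1608 0.1365] yaw 22.2 turn [-0.04  0.01 -0.03] dp [-0.02  0.07  2.06] w 0.334 q7 [-0.08  0.51 -0.41  1.64  0.23  1.04 -0.16] t 14.2 F [-0.7  0.1 -0.1]
```

View pics/j.png

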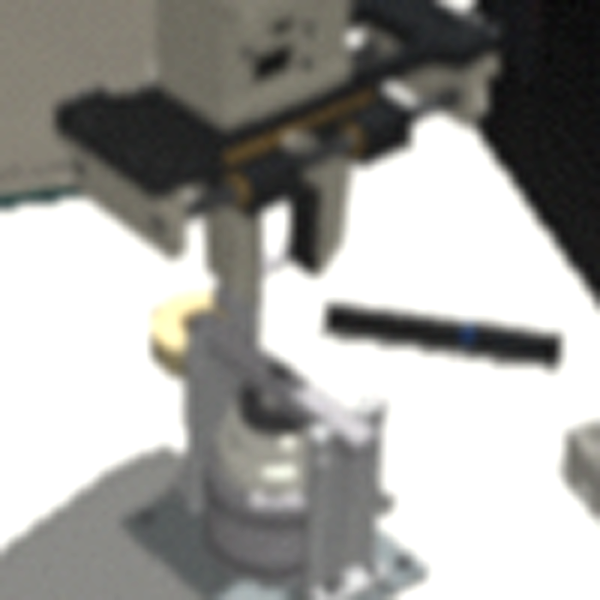

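Side crop: the finger tips straddle the bar line, mid-tip about (280,290) above the bar middle (285,385), roughly 55 mm up. I'll descend and probe.

Emit:
{"fn": "arm_command", "kwargs": {
  "dp": [
    [0, 0.07, 0.9],
    [0, 0, 0.9],
    [0, 0, 0.2],
    [0, 0, 0]
  ],
  "angular": [
    [0, 0, 0],
    [0, 0, 0],
    [0, 0, 0],
    [0, 0, 0]
  ],
  "claw": [0.33, 0.33, 0.33, 0.33]
}}

```text
clock: 14.65
position: [0.5949, 0.1624, 0.0896]
ee_rot: [1.75, 2.609, -0.003]
force: [0.5, 0.3, 0.4]
width: 0.331
gripper_force: 0.0
```

Emit:
{"fn": "arm_command", "kwargs": {
  "dp": [
    [0, 0, 0.1],
    [0, 0, 0.1],
    [0, 0, 0.1],
    [0, 0, 0]
  ],
  "angular": [
    [0, 0, 0],
    [0, 0, 0],
    [0, 0, 0],
    [0, 0, 0]
  ],
  "claw": [0.33, 0.33, 0.33, 0.33]
}}

```text
clock: 15.05
position: [0.5947, 0.1621, 0.0815]
ee_rot: [1.75, 2.609, -0.003]
force: [-0.1, -0.4, -0.5]
width: 0.331
gripper_force: 0.0
```

Run:
```python
from h import *
plan(.593,.161,.072,22.5)
d=grab('side')
a=cv2.resize(np.ascontiguousarray(d['frame'][115:195,240:320,::-1]),None,fx=7,fy=7,interpolation=cv2.INTER_CUBIC)
cv2.imwrite('pics/k.png',cv2.convertScaleAbs(a,alpha=1.6))
```

```text
pos [0.5947 0.1621 0.0815] yaw 22.3 turn [-0.01  0.01 -0.02] dp [-0.01 -0.08  0.38] w 0.331 q7 [-0.09  0.57 -0.39  1.7   0.26  0.93 -0.19] t 15.05 F [-0.1 -0.4 -0.5]
```

View pics/k.png

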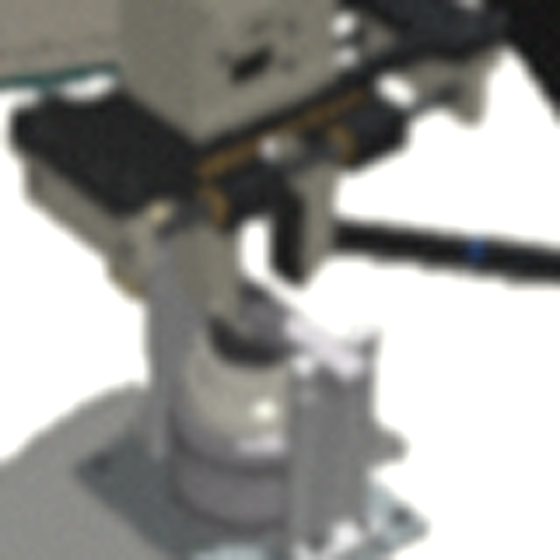

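The left tip is at about (225,310) beside the bar, and the right tip at (298,275) is near bar-top level. I'll continue probing down in small steps.

Emit:
{"fn": "arm_command", "kwargs": {
  "dp": [
    [0, -0.03, 0.1],
    [0, 0, 0.1],
    [0, 0, 0.1],
    [0, 0, 0]
  ],
  "angular": [
    [0, 0, 0],
    [0, 0, 0],
    [0, 0, 0],
    [0, 0, 0]
  ],
  "claw": [0.33, 0.33, 0.33, 0.33]
}}

```text
clock: 15.5
position: [0.5937, 0.1617, 0.0734]
ee_rot: [-1.75, -2.609, 0.004]
force: [0.0, 0.2, -0.5]
width: 0.329
gripper_force: 0.0
```

Emit:
{"fn": "arm_command", "kwargs": {
  "dp": [
    [0, 0, 0.08],
    [0, 0, 0.08],
    [0, 0, 0]
  ],
  "angular": [
    [0, 0, 0],
    [0, 0, 0],
    [0, 0, 0]
  ],
  "claw": [0.33, 0.33, 0.33]
}}

```text
clock: 15.8
position: [0.5941, 0.1619, 0.0703]
ee_rot: [1.749, 2.609, -0.003]
force: [-0.9, -1.3, 4.0]
width: 0.326
gripper_force: 1.9
```

Contact with the ring top (0.102) came at a reported z of 0.0705, so the real tip is the reported z + 0.0315. I'll raise 5 mm, grip and lift.

Emit:
{"fn": "arm_command", "kwargs": {
  "dp": [
    [0, 0, -0.2],
    [0, 0, 0],
    [0, 0, 0],
    [0, 0, 0],
    [0, 0, 0],
    [0, 0, 0],
    [0, 0, 0]
  ],
  "angular": [
    [0, 0, 0],
    [0, 0, 0],
    [0, 0, 0],
    [0, 0, 0],
    [0, 0, 0],
    [0, 0, 0],
    [0, 0, 0]
  ],
  "claw": [0.33, 0, 0, 0, 0, 0, 0],
  "force": 30
}}

```text
clock: 16.5
position: [0.5941, 0.1619, 0.0749]
ee_rot: [1.749, 2.609, -0.003]
force: [1.3, -1.2, 0.5]
width: 0.144
gripper_force: 30.0
```

Emit:
{"fn": "arm_command", "kwargs": {
  "dp": [
    [0, 0, -0.2],
    [0, 0, -0.4],
    [0, 0, -0.6],
    [0, 0, -0.8],
    [0, 0, -0.8],
    [0, 0, -0.8],
    [0, 0, -0.4],
    [0, 0, 0]
  ],
  "angular": [
    [0, 0, 0],
    [0, 0, 0],
    [0, 0, 0],
    [0, 0, 0],
    [0, 0, 0],
    [0, 0, 0],
    [0, 0, 0],
    [0, 0, 0]
  ],
  "claw": [0, 0, 0, 0, 0, 0, 0, 0]
}}

```text
clock: 17.3
position: [0.595, 0.1625, 0.1771]
ee_rot: [1.748, 2.607, 0.001]
force: [1.1, 1.0, -1.8]
width: 0.149
gripper_force: 30.0
```

Run:
```python
from h import *
plan(.459,-.014,.09,33.7)
```

```text
pos [0.595  0.1625 0.1771] yaw 22.3 turn [ 0.01  0.01 -1.33] dp [-2.85 -8.44  3.48] w 0.149 q7 [-0.07  0.47 -0.41  1.59  0.21  1.12 -0.15] t 17.3 F [ 1.1  1.  -1.8]
```

Emit:
{"fn": "arm_command", "kwargs": {
  "dp": [
    [0, 0, 0],
    [0, 0, 0],
    [-0.35, -1, 0],
    [-0.36, -1, 0],
    [-0.36, -1, 0],
    [-0.36, -1, 0],
    [-0.36, -1, 0],
    [-0.36, -1, 0],
    [-0.35, -1, 0],
    [-0.35, -1, 0]
  ],
  "angular": [
    [0, 0, -0.67],
    [0, 0, -0.66],
    [0, 0, 0],
    [0, 0, 0],
    [0, 0, 0],
    [0, 0, 0],
    [0, 0, 0],
    [0, 0, 0],
    [0, 0, 0],
    [0, 0, 0]
  ],
  "claw": [0, 0, 0, 0, 0, 0, 0, 0, 0, 0]
}}

```text
clock: 18.3
position: [0.4659, -0.0092, 0.1746]
ee_rot: [-1.481, -2.769, 0.004]
force: [0.8, 0.0, -1.8]
width: 0.148
gripper_force: 30.0
```

Emit:
{"fn": "arm_command", "kwargs": {
  "dp": [
    [0, -0.4, 0.4],
    [0, 0, 0.8],
    [0, 0, 0.8],
    [0, 0, 0.8],
    [0, 0, 0.6],
    [0, 0, 0],
    [0, 0, 0]
  ],
  "angular": [
    [0, 0, 0],
    [0, 0, 0],
    [0, 0, 0],
    [0, 0, 0],
    [0, 0, 0],
    [0, 0, 0],
    [0, 0, 0]
  ],
  "claw": [0, 0, 0, 0, 0, 0, 0]
}}

```text
clock: 19.0
position: [0.4585, -0.0139, 0.0902]
ee_rot: [-1.48, -2.77, 0.004]
force: [-0.4, -0.4, -2.3]
width: 0.151
gripper_force: 30.0
```

Run:
```python
from h import *
plan(.459,-.014,-.0155,33.7)
d=grab('side')
a=cv2.resize(np.ascontiguousarray(d['frame'][170:280,190:330,::-1]),None,fx=5,fy=5,interpolation=cv2.INTER_CUBIC)
cv2.imwrite('pics/l.png',cv2.convertScaleAbs(a,alpha=1.4))
```

```text
pos [ 0.4585 -0.0139  0.0902] yaw 33.8 turn [-0.02  0.    0.01] dp [-0.01  0.01  4.23] w 0.151 q7 [ 0.27  0.34 -0.44  2.06  0.2   0.78  0.29] t 19.0 F [-0.4 -0.4 -2.3]
```

View pics/l.png

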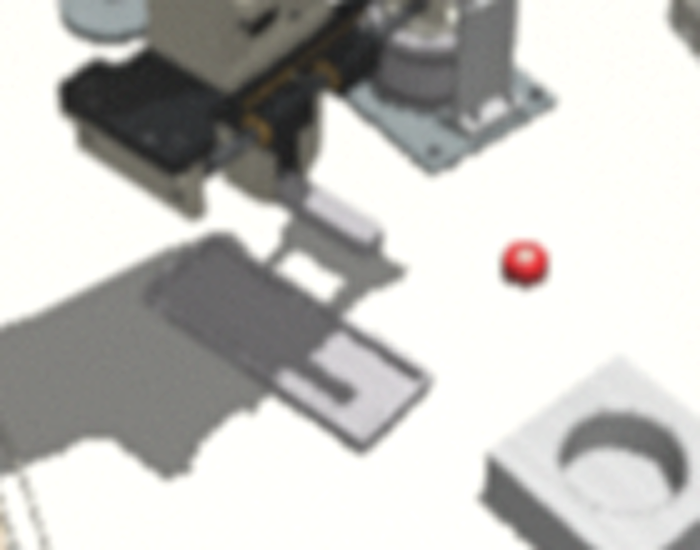

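Side crop: the bar hangs level with its near end at about (365,235). The tray's near end is centred at (397,415), parallel to the bar.

Run:
```python
from h import *
d=grab('side')
for c in ((365,232),(380,238),(350,248)): print(px2w(d,c[0]/5-.4+190,c[1]/5-.4+170,.131).round(4))
```

```text
[ 0.4882 -0.0667  0.131 ]
[ 0.4938 -0.0723  0.131 ]
[ 0.4788 -0.0744  0.131 ]
```

Emit:
{"fn": "arm_command", "kwargs": {
  "dp": [
    [0, 0, 0.8],
    [0, 0, 0.8],
    [0, 0, 0.8],
    [0, 0, 0.8],
    [0, 0, 0.5],
    [0, 0, 0.3],
    [0, 0, 0.1],
    [0, 0, 0]
  ],
  "angular": [
    [0, 0, 0],
    [0, 0, 0],
    [0, 0, 0],
    [0, 0, 0],
    [0, 0, 0],
    [0, 0, 0],
    [0, 0, 0],
    [0, 0, 0]
  ],
  "claw": [0, 0, 0, 0, 0, 0, 0, 0]
}}

```text
clock: 19.9
position: [0.4593, -0.0141, -0.0118]
ee_rot: [1.481, 2.77, -0.002]
force: [0.1, 0.0, -2.7]
width: 0.148
gripper_force: 30.0
```

Emit:
{"fn": "arm_command", "kwargs": {
  "dp": [
    [0, 0, 0.1],
    [0, 0, 0.1],
    [0, 0, 0]
  ],
  "angular": [
    [0, 0, 0],
    [0, 0, 0],
    [0, 0, 0]
  ],
  "claw": [0, 0, 0]
}}

```text
clock: 20.2
position: [0.4589, -0.0143, -0.0171]
ee_rot: [1.481, 2.77, -0.003]
force: [0.4, -0.2, -2.3]
width: 0.151
gripper_force: 30.0
```

Emit:
{"fn": "arm_command", "kwargs": {
  "dp": [
    [0, 0, 0.06],
    [0, 0, 0]
  ],
  "angular": [
    [0, 0, 0],
    [0, 0, 0]
  ],
  "claw": [0, 0]
}}

```text
clock: 20.4
position: [0.4589, -0.0142, -0.0187]
ee_rot: [-1.481, -2.771, 0.003]
force: [1.1, -0.1, -1.4]
width: 0.146
gripper_force: 30.0
```

Emit:
{"fn": "arm_command", "kwargs": {
  "dp": [
    [0, 0, 0.06],
    [0, 0, 0]
  ],
  "angular": [
    [0, 0, 0],
    [0, 0, 0]
  ],
  "claw": [0, 0]
}}

```text
clock: 20.6
position: [0.4588, -0.0142, -0.0203]
ee_rot: [-1.481, -2.77, 0.003]
force: [-0.5, -0.1, -2.3]
width: 0.153
gripper_force: 30.0
```

Emit:
{"fn": "arm_command", "kwargs": {
  "dp": [
    [0, 0, 0.06],
    [0, 0, 0.06],
    [0, 0, 0]
  ],
  "angular": [
    [0, 0, 0],
    [0, 0, 0],
    [0, 0, 0]
  ],
  "claw": [0, 0, 0]
}}

```text
clock: 20.9
position: [0.4587, -0.0142, -0.0234]
ee_rot: [-1.481, -2.77, 0.003]
force: [-0.2, -0.4, -1.5]
width: 0.148
gripper_force: 30.0
```

Emit:
{"fn": "arm_command", "kwargs": {
  "dp": [
    [0, 0, 0.06],
    [0, 0, 0]
  ],
  "angular": [
    [0, 0, 0],
    [0, 0, 0]
  ],
  "claw": [0, 0]
}}

```text
clock: 21.1
position: [0.4588, -0.0142, -0.0248]
ee_rot: [-1.481, -2.77, 0.003]
force: [0.3, -0.1, -3.3]
width: 0.146
gripper_force: 30.0
```

Emit:
{"fn": "arm_command", "kwargs": {
  "dp": [
    [0, 0, 0.04],
    [0, 0, 0],
    [0, 0, 0],
    [0, 0, 0],
    [0, 0, -0.4],
    [0, 0, -0.8],
    [0, 0, -1],
    [0, 0, -1],
    [0, 0, -1],
    [0, 0, -1]
  ],
  "angular": [
    [0, 0, 0],
    [0, 0, 0],
    [0, 0, 0],
    [0, 0, 0],
    [0, 0, 0],
    [0, 0, 0],
    [0, 0, 0],
    [0, 0, 0],
    [0, 0, 0],
    [0, 0, 0]
  ],
  "claw": [0, 0.23, 0.23, 0.23, 0.23, 0.4, 0.7, 0.7, 0.7, 0.7]
}}

```text
clock: 22.1
position: [0.4588, -0.0139, 0.1061]
ee_rot: [1.481, 2.771, -0.002]
force: [1.5, 0.2, -0.4]
width: 0.617
gripper_force: 0.0
```

Emit:
{"fn": "arm_command", "kwargs": {
  "dp": [
    [0, 0, -1],
    [0, 0, -1],
    [0, 0, 0]
  ],
  "angular": [
    [0, 0, 0.67],
    [0, 0, 0.66],
    [0, 0, 0]
  ],
  "claw": [0.7, 0.7, 0.7]
}}

```text
clock: 22.4
position: [0.461, -0.0135, 0.158]
ee_rot: [1.751, 2.603, 0.002]
force: [-0.4, 0.2, -0.1]
width: 0.701
gripper_force: 0.0
```

Run:
```python
from h import *
plan(.5935,.1615,.1,22.5)
for n in ('side','top'):
    P=cloud(grab(n)).reshape(-1,3)
    c=np.array([.459,-.014]); a=np.radians(33.7); ux=np.array([np.cos(a),np.sin(a)]); uy=np.array([-ux[1],ux[0]])
    l=(P[:,:2]-c)@np.c_[ux,uy]; m=(abs(l[:,0])<.02)&(abs(l[:,1])<.07)&(P[:,2]>.009)&(P[:,2]<.03)
    print(n,m.sum()); 
    if m.sum()>5: print(cv2.minAreaRect((l[m]*1000).astype(np.float32)),np.percentile(P[m,2],[5,50,95]).round(4))
    r=(np.hypot(P[:,0]-.5935,P[:,1]-.1615)<.03)&(P[:,2]>.096)&(P[:,2]<.108); print('ring',r.sum(),P[r].mean(0).round(4), cv2.minEnclosingCircle((P[r,:2]*1000).astype(np.float32)) if r.sum()>5 else '')
```

```text
pos [ 0.461  -0.0135  0.158 ] yaw 22.1 turn [ 0.03  0.02 -0.04] dp [4.44 7.58 2.32] w 0.701 q7 [ 0.27  0.24 -0.43  1.98  0.13  0.94  0.17] t 22.4 F [-0.4  0.2 -0.1]
side 232
((-2.7544164657592773, -3.0000572204589844), (123.8750991821289, 15.052318572998047), 89.6374740600586) [0.0109 0.0147 0.0175]
ring 84 [0.5937 0.1559 0.0994] ((593.9672241210938, 158.15576171875), 20.137758255004883)
top 1
ring 104 [0.5926 0.1623 0.101 ] ((592.620361328125, 162.70797729492188), 19.152700424194336)
```

The bar lies flat and let go in the tray (124×15 mm, centred within 3 mm). The ring is next.

Emit:
{"fn": "arm_command", "kwargs": {
  "dp": [
    [0.55, 0.94, 0],
    [0.55, 0.94, 0],
    [0.55, 0.94, 0],
    [0.55, 0.94, 0],
    [0.55, 0.94, 0],
    [0.55, 0.94, 0],
    [0.55, 0.94, 0],
    [0.55, 0.94, 0.3],
    [0, 0, 0.9],
    [0, 0, 0]
  ],
  "angular": [
    [0, 0, -0.04],
    [0, 0, 0],
    [0, 0, 0],
    [0, 0, 0],
    [0, 0, 0],
    [0, 0, 0],
    [0, 0, 0],
    [0, 0, 0],
    [0, 0, 0],
    [0, 0, 0]
  ],
  "claw": [0.7, 0.7, 0.7, 0.6, 0.6, 0.6, 0.6, 0.6, 0.6, 0.6],
  "force": 20
}}

```text
clock: 23.5
position: [0.5877, 0.1596, 0.12]
ee_rot: [-1.736, -2.613, 0.011]
force: [-0.1, -1.2, 0.4]
width: 0.598
gripper_force: 0.0
```

Run:
```python
from h import *
plan(.5933,.1605,.0615,22.5)
```

```text
pos [0.5877 0.1596 0.12  ] yaw 22.8 turn [-0.06  0.    0.04] dp [-0.05  0.22  2.34] w 0.598 q7 [-0.06  0.52 -0.42  1.67  0.24  1.01 -0.17] t 23.5 F [-0.1 -1.2  0.4]
```

Emit:
{"fn": "arm_command", "kwargs": {
  "dp": [
    [-0.05, 0.2, 0.6],
    [0, 0, 0.8],
    [0, 0, 0.7],
    [0, 0, 0.15],
    [0, 0, 0],
    [0, 0, 0],
    [0, 0, 0],
    [0, 0, 0],
    [0, 0, 0],
    [0, 0, 0]
  ],
  "angular": [
    [-0.05, 0, 0],
    [0, 0, 0],
    [0, 0, 0],
    [0, 0, 0],
    [0, 0, 0],
    [0, 0, 0],
    [0, 0, 0],
    [0, 0, 0],
    [0, 0, 0],
    [0, 0, 0]
  ],
  "claw": [0.6, 0.6, 0.6, 0.6, 0.6, 0, 0, 0, 0, 0]
}}

```text
clock: 24.5
position: [0.596, 0.1608, 0.0685]
ee_rot: [1.739, 2.61, 0.008]
force: [-1.5, -0.4, 6.0]
width: 0.379
gripper_force: 20.0
```

Run:
```python
from h import *
plan(.5933,.1605,.0615,22.5)
o=arm.observe(); p=o['position']; R=Rn.from_rotvec(o['ee_rot']).as_matrix(); print(o['width'],o['ft_torque'].round(2),o['joint_efforts'].round(1))
d=grab('side'); P=cloud(d); L=(P-p)@R*1000
np.set_printoptions(linewidth=200)
m=(abs(L[...,0])<45)&(abs(L[...,1])<110)&(L[...,2]>-150)&(L[...,2]<30)
for z0 in range(-120,10,8):
    q=L[m&(L[...,2]>=z0)&(L[...,2]<z0+8)]
    if len(q): print(z0,len(q),'x',np.percentile(q[:,0],[3,50,97]).round(0),'y',np.percentile(q[:,1],[3,25,50,75,97]).round(0))
a=cv2.resize(np.ascontiguousarray(d['frame'][115:195,235:325,::-1]),None,fx=8,fy=7,interpolation=cv2.INTER_CUBIC)
cv2.imwrite('pics/m.png',cv2.convertScaleAbs(a,alpha=1.7))
```

```text
pos [0.596  0.1608 0.0685] yaw 22.7 turn [0.05 0.01 0.02] dp [ 0.03 -0.11  0.28] w 0.379 q7 [-0.08  0.58 -0.41  1.71  0.28  0.9  -0.2 ] t 24.5 F [-1.5 -0.4  6. ]
0.37912054697401315 [-0.18  0.13  0.04] [ -0.3 -66.8  -6.4 -25.1  -0.1  -0.5  -0. ]
-120 201 x [-37. -30.  26.] y [-89. -48.  16.  45.  78.]
-112 163 x [-38. -29.  28.] y [-89. -86. -26.  41.  79.]
-104 82 x [-37. -14.  28.] y [-89. -88. -49.  76.  79.]
-96 11 x [-9.  3.  8.] y [-28.  18.  18.  20.  63.]
-88 18 x [-13. -10.   6.] y [-39. -36.  19.  25.  32.]
-80 37 x [-12. -10.   2.] y [-38. -33.  15.  20.  31.]
-72 38 x [-12.  -9.   6.] y [-38. -34.  16.  19.  30.]
-64 39 x [-12. -10.   6.] y [-38. -36.  14.  18.  31.]
-56 44 x [-13.  -9.   9.] y [-37. -34.  14.  17.  30.]
-48 41 x [-43. -10.   9.] y [-36. -26.  14.  16.  28.]
-40 49 x [-43. -10.  29.] y [-25. -13.   5.  15.  23.]
-32 70 x [-42.  -3.  42.] y [-19. -11.  -1.   7.  16.]
-24 58 x [-29. -12.  42.] y [-26. -21. -18.  -8.  15.]
-16 38 x [-41. -11.  44.] y [-26. -25. -19. -13.  -7.]
-8 68 x [-41. -10.  43.] y [-31. -27. -22. -16.  -7.]
0 67 x [-34.  -9.  44.] y [-35. -30. -24. -17.  -2.]
8 60 x [-31.  -8.  44.] y [-37. -32. -26. -17.  -5.]
```

View pics/m.png

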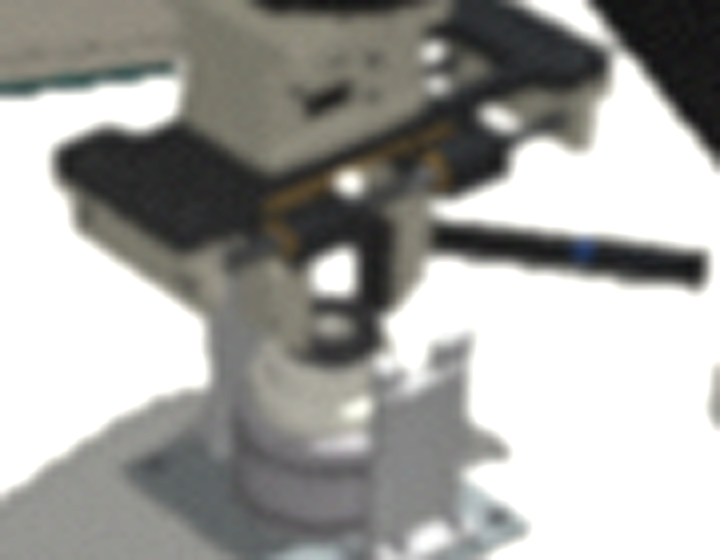

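The picture shows both fingers on the ring, with the left tip at (300,350) near its lower edge. I'll lift it and check the hold.

Emit:
{"fn": "arm_command", "kwargs": {
  "dp": [
    [0, 0, 0],
    [0, 0, -0.1],
    [0, 0, -0.2],
    [0, 0, -0.4],
    [0, 0, -0.6],
    [0, 0, -0.8],
    [0, 0, -0.8],
    [0, 0, -0.8],
    [0, 0, -0.8],
    [0, 0, 0]
  ],
  "angular": [
    [0, 0, 0],
    [0, 0, 0],
    [0, 0, 0],
    [0, 0, 0],
    [0, 0, 0],
    [0, 0, 0],
    [0, 0, 0],
    [0, 0, 0],
    [0, 0, 0],
    [0, 0, 0]
  ],
  "claw": [0, 0, 0, 0, 0, 0, 0, 0, 0, 0],
  "force": 25
}}

```text
clock: 25.55
position: [0.5967, 0.1616, 0.1842]
ee_rot: [1.737, 2.608, 0.014]
force: [-0.1, 0.9, -0.0]
width: 0.008
gripper_force: 0.0
```

Run:
```python
from h import *
plan(.4234,.285,.12,None)
o=arm.observe(); p=o['position']; R=Rn.from_rotvec(o['ee_rot']).as_matrix(); print(o['width'],o['gripper_force'])
d=grab('side'); P=cloud(d); L=(P-p)@R*1000
for z0 in range(-70,60,6):
    q=L[(abs(L[...,0])<30)&(abs(L[...,1])<45)&(L[...,2]>=z0)&(L[...,2]<z0+6)]
    if len(q): print(z0,len(q),'x',np.percentile(q[:,0],[3,50,97]).round(0),'y',np.percentile(q[:,1],[3,25,50,75,97]).round(0))
c=d['frame'][100:170,235:325]; cv2.imwrite('pics/n.png',cv2.convertScaleAbs(cv2.resize(np.ascontiguousarray(c[...,::-1]),None,fx=8,fy=8,interpolation=cv2.INTER_CUBIC),alpha=1.7))
```

```text
pos [0.5967 0.1616 0.1842] yaw 22.7 turn [ 0.08  0.01 -0.  ] dp [ 7.23 -4.49  2.57] w 0.008 q7 [-0.05  0.47 -0.44  1.59  0.22  1.12 -0.14] t 25.55 F [-0.1  0.9 -0. ]
0.007742706680743335 0.0
-70 29 x [-12. -10.   6.] y [-20. -19. -12.   6.  14.]
-64 34 x [-11. -10.   9.] y [-20. -19. -11.   4.  14.]
-58 32 x [-12. -10.   9.] y [-20. -19. -11.   0.  14.]
-52 29 x [-12. -10.  11.] y [-19. -18.  -5.   6.  15.]
-46 16 x [-12. -10.   6.] y [-18. -13.  -8.   2.  11.]
-40 15 x [-12. -10.  -8.] y [-10.  -5.   0.   3.   9.]
-34 2 x [-10.  -9.  -9.] y [-4. -3. -2. -1.  0.]
```

The ring slipped out: the tips held only its top edge. I'll check where the ring lies now.

Run:
```python
from h import *
for n in ('side','top'):
    d=grab(n); P=cloud(d).reshape(-1,3)
    for z0 in np.arange(.08,.125,.004):
        r=(np.hypot(P[:,0]-.5935,P[:,1]-.1605)<.035)&(P[:,2]>=z0)&(P[:,2]<z0+.004); q=P[r]
        if r.sum()>3: print(n,round(z0,3),r.sum(),q.mean(0).round(4),cv2.minAreaRect((q[:,:2]*1000).astype(np.float32))[:2])
    if n=='side':
        D=d
a=D['frame'][125:185,240:310]; cv2.imwrite('pics/o.png',cv2.convertScaleAbs(cv2.resize(np.ascontiguousarray(a[...,::-1]),None,fx=9,fy=9,interpolation=cv2.INTER_CUBIC),alpha=1.5))
```

```text
side 0.08 13 [0.5848 0.1406 0.0818] ((582.7747802734375, 142.5869598388672), (6.9053144454956055, 33.70178985595703))
side 0.084 20 [0.5854 0.1441 0.0863] ((590.441162109375, 147.37930297851562), (24.832597732543945, 41.5046272277832))
side 0.088 36 [0.5872 0.1495 0.0893] ((591.9135131835938, 151.85545349121094), (34.62260055541992, 43.890541076660156))
side 0.092 25 [0.594  0.1503 0.0941] ((594.6492919921875, 152.7789306640625), (29.8516902923584, 26.906015396118164))
side 0.096 37 [0.5963 0.1576 0.0982] ((595.3596801757812, 156.467041015625), (30.58982276916504, 34.93460464477539))
side 0.1 50 [0.5944 0.1576 0.1014] ((594.905517578125, 157.5526885986328), (33.58793258666992, 34.09926986694336))
```

View pics/o.png

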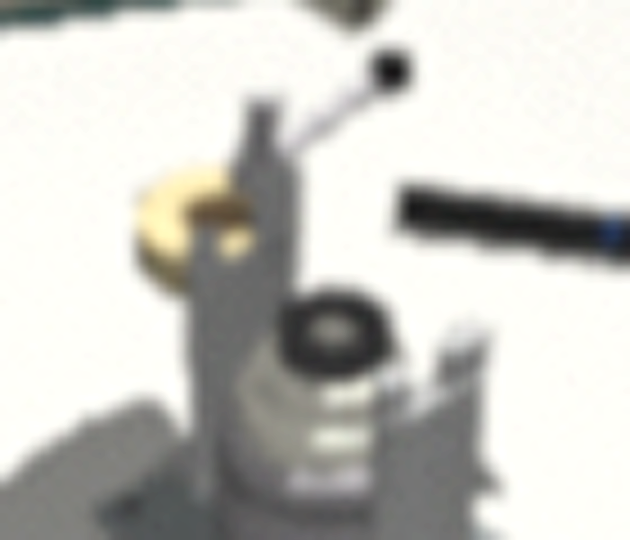

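The ring still lies flat round the boss and the lever is open, its ball at (390,70). I'll reopen, descend stepwise and watch the force.

Emit:
{"fn": "arm_command", "kwargs": {
  "dp": [
    [0, 0, 0],
    [0, 0, 0],
    [0.03, -0.13, 0.4],
    [0, 0, 0.8],
    [0, 0, 0.8],
    [0, 0, 0.8],
    [0, 0, 0.8],
    [0, 0, 0.4],
    [0, 0, 0.4],
    [0, 0, 0]
  ],
  "angular": [
    [0, 0, 0],
    [0, 0, 0],
    [0.08, 0, 0],
    [0, 0, 0],
    [0, 0, 0],
    [0, 0, 0],
    [0, 0, 0],
    [0, 0, 0],
    [0, 0, 0],
    [0, 0, 0]
  ],
  "claw": [0.55, 0.55, 0.55, 0.55, 0.55, 0.55, 0.55, 0.55, 0.55, 0.55]
}}

```text
clock: 26.7
position: [0.5904, 0.1594, 0.0688]
ee_rot: [-1.74, -2.612, 0.011]
force: [-0.3, 0.3, 0.2]
width: 0.548
gripper_force: 0.0
```

Run:
```python
from h import *
plan(.5933,.1605,.060,22.5)
```

```text
pos [0.5904 0.1594 0.0688] yaw 22.7 turn [-0.05  0.01  0.02] dp [-0.    0.12  0.35] w 0.548 q7 [-0.08  0.58 -0.41  1.71  0.28  0.92 -0.2 ] t 26.7 F [-0.3  0.3  0.2]
```

Emit:
{"fn": "arm_command", "kwargs": {
  "dp": [
    [0, 0.12, 0],
    [0, 0, 0.12],
    [0, 0, 0]
  ],
  "angular": [
    [-0.05, 0, 0],
    [0, 0, 0],
    [0, 0, 0]
  ],
  "claw": [0.55, 0.55, 0.55]
}}

```text
clock: 27.0
position: [0.5942, 0.1609, 0.0675]
ee_rot: [1.741, 2.612, 0.002]
force: [-1.3, 0.3, 0.3]
width: 0.552
gripper_force: 0.0
```

Emit:
{"fn": "arm_command", "kwargs": {
  "dp": [
    [0, 0, 0.1],
    [0, 0, 0]
  ],
  "angular": [
    [0, 0, 0],
    [0, 0, 0]
  ],
  "claw": [0.55, 0.55]
}}

```text
clock: 27.2
position: [0.5938, 0.1607, 0.0645]
ee_rot: [1.741, 2.613, 0.001]
force: [-0.5, -0.2, -0.5]
width: 0.55
gripper_force: 0.0
```

Emit:
{"fn": "arm_command", "kwargs": {
  "dp": [
    [0, 0, 0.1],
    [0, 0, 0]
  ],
  "angular": [
    [0, 0, 0],
    [0, 0, 0]
  ],
  "claw": [0.55, 0.55]
}}

```text
clock: 27.4
position: [0.5937, 0.1607, 0.0618]
ee_rot: [1.741, 2.613, 0.0]
force: [-0.7, -0.5, -0.5]
width: 0.55
gripper_force: 0.0
```

Emit:
{"fn": "arm_command", "kwargs": {
  "dp": [
    [0, 0, 0],
    [0, 0, 0],
    [0, 0, 0],
    [0, 0, 0],
    [0, 0, 0]
  ],
  "angular": [
    [0, 0, 0],
    [0, 0, 0],
    [0, 0, 0],
    [0, 0, 0],
    [0, 0, 0]
  ],
  "claw": [0.3, 0.3, 0.3, 0.3, 0.3],
  "force": 15
}}

```text
clock: 27.9
position: [0.594, 0.1609, 0.0622]
ee_rot: [1.741, 2.613, 0.001]
force: [0.2, 0.2, -0.1]
width: 0.386
gripper_force: 15.0
```

Emit:
{"fn": "arm_command", "kwargs": {
  "dp": [
    [0, 0, 0],
    [0, 0, -0.1],
    [0, 0, -0.2],
    [0, 0, -0.4],
    [0, 0, -0.6],
    [0, 0, -0.8],
    [0, 0, -0.8],
    [0, 0, -0.8],
    [0, 0, -0.8],
    [0, 0, 0]
  ],
  "angular": [
    [0, 0, 0],
    [0, 0, 0],
    [0, 0, 0],
    [0, 0, 0],
    [0, 0, 0],
    [0, 0, 0],
    [0, 0, 0],
    [0, 0, 0],
    [0, 0, 0],
    [0, 0, 0]
  ],
  "claw": [0.3, 0.3, 0.3, 0.3, 0.3, 0.3, 0.3, 0.3, 0.3, 0.3],
  "force": 20
}}

```text
clock: 28.9
position: [0.5956, 0.1619, 0.1789]
ee_rot: [1.739, 2.61, 0.009]
force: [1.2, -0.8, 0.1]
width: 0.393
gripper_force: 20.0
```

Run:
```python
from h import *
plan(.4234,.285,.1,None)
for n in ('side','top'):
    P=cloud(grab(n)).reshape(-1,3)
    q=P[(np.hypot(P[:,0]-.4234,P[:,1]-.285)<.012)&(P[:,2]>.018)&(P[:,2]<.06)]; print(n,len(q),q.mean(0).round(4),q[:,2].max().round(4)); print(q[np.argsort(-q[:,2])][:8].round(4).tolist())
    q=P[(np.hypot(P[:,0]-.4234,P[:,1]-.285)<.042)&(P[:,2]>.006)&(P[:,2]<.016)]; print(cv2.minEnclosingCircle((q[:,:2]*1000).astype(np.float32)),q.mean(0))
```

```text
pos [0.5956 0.1619 0.1789] yaw 22.7 turn [ 0.05  0.01 -0.  ] dp [ 7.2  -4.46  3.16] w 0.393 q7 [-0.05  0.47 -0.44  1.59  0.22  1.12 -0.15] t 28.9 F [ 1.2 -0.8  0.1]
side 21 [0.4234 0.2817 0.0348] 0.0508
[[0.4225, 0.2823, 0.0508], [0.4259, 0.2851, 0.0479], [0.4251, 0.2817, 0.0467], [0.4222, 0.2829, 0.0465], [0.4216, 0.2812, 0.044], [0.4247, 0.281, 0.0434], [0.4241, 0.2787, 0.0413], [0.4213, 0.2818, 0.0396]]
((422.4058532714844, 284.8649597167969), 37.07117462158203) [0.42283744 0.28158494 0.00914641]
top 8 [0.4232 0.2861 0.0393] 0.0524
[[0.4245, 0.2884, 0.0524], [0.4214, 0.2891, 0.0487], [0.4245, 0.286, 0.0485], [0.4216, 0.2874, 0.0411], [0.4215, 0.2843, 0.0406], [0.4247, 0.2845, 0.0398], [0.4219, 0.284, 0.025], [0.4253, 0.2853, 0.018]]
((424.3297424316406, 287.4211730957031), 36.94457244873047) [0.42362638 0.28743905 0.01060307]
```

Emit:
{"fn": "arm_command", "kwargs": {
  "dp": [
    [0.5, -0.3, 0],
    [0.75, -0.46, 0],
    [0.75, -0.46, 0],
    [0.75, -0.46, 0],
    [0.75, -0.46, 0],
    [0.75, -0.46, 0],
    [0.75, -0.46, 0],
    [0.75, -0.46, 0],
    [0.75, -0.46, 0],
    [0.7, -0.48, 0]
  ],
  "angular": [
    [0.05, 0, 0],
    [0, 0, 0],
    [0, 0, 0],
    [0, 0, 0],
    [0, 0, 0],
    [0, 0, 0],
    [0, 0, 0],
    [0, 0, 0],
    [0, 0, 0],
    [0, 0, 0]
  ],
  "claw": [0.3, 0.3, 0.3, 0.3, 0.3, 0.3, 0.3, 0.3, 0.3, 0.3]
}}

```text
clock: 30.0
position: [0.419, 0.2846, 0.1742]
ee_rot: [-1.738, -2.613, 0.012]
force: [-0.3, -0.3, -1.5]
width: 0.394
gripper_force: 20.0
```

Emit:
{"fn": "arm_command", "kwargs": {
  "dp": [
    [0, 0, 0.5],
    [0, 0, 0.9],
    [0, 0, 0.9],
    [0, 0, 0.9],
    [0, 0, 0.9],
    [0, 0, 0.9],
    [0, 0, 0.4],
    [0, 0, 0]
  ],
  "angular": [
    [0, 0, 0],
    [0, 0, 0],
    [0, 0, 0],
    [0, 0, 0],
    [0, 0, 0],
    [0, 0, 0],
    [0, 0, 0],
    [0, 0, 0]
  ],
  "claw": [0.3, 0.3, 0.3, 0.3, 0.3, 0.3, 0.3, 0.3]
}}

```text
clock: 30.8
position: [0.4194, 0.2825, 0.0383]
ee_rot: [-1.739, -2.612, 0.014]
force: [-0.4, -0.4, -0.2]
width: 0.393
gripper_force: 20.0
```

Run:
```python
from h import *
plan(.4233,.2848,-.0165,None)
```

```text
pos [0.4194 0.2825 0.0383] yaw 22.7 turn [-0.06  0.01  0.  ] dp [0.02 0.18 2.19] w 0.393 q7 [-0.35  0.49 -0.46  1.99  0.31  0.74 -0.61] t 30.8 F [-0.4 -0.4 -0.2]
```

Emit:
{"fn": "arm_command", "kwargs": {
  "dp": [
    [0.02, 0.18, 0],
    [0, 0, 0.3],
    [0, 0, 0.4],
    [0, 0, 0.4],
    [0, 0, 0.3],
    [0, 0, 0]
  ],
  "angular": [
    [-0.06, 0, 0],
    [0, 0, 0],
    [0, 0, 0],
    [0, 0, 0],
    [0, 0, 0],
    [0, 0, 0]
  ],
  "claw": [0.3, 0.3, 0.3, 0.3, 0.3, 0.3]
}}

```text
clock: 31.4
position: [0.4242, 0.2851, 0.0037]
ee_rot: [1.741, 2.613, -0.0]
force: [-0.3, 0.0, -1.0]
width: 0.394
gripper_force: 20.0
```

Emit:
{"fn": "arm_command", "kwargs": {
  "dp": [
    [0, 0, 0.3],
    [0, 0, 0.25],
    [0, 0, 0.15],
    [0, 0, 0]
  ],
  "angular": [
    [0, 0, 0],
    [0, 0, 0],
    [0, 0, 0],
    [0, 0, 0]
  ],
  "claw": [0.3, 0.3, 0.3, 0.3]
}}

```text
clock: 31.8
position: [0.4246, 0.2855, -0.0131]
ee_rot: [1.74, 2.613, 0.002]
force: [-0.2, 0.5, -1.1]
width: 0.394
gripper_force: 20.0
```

Run:
```python
from h import *
plan(.4233,.2848,-.0165,None)
```

```text
pos [ 0.4246  0.2855 -0.0131] yaw 22.7 turn [ 0.01  0.01 -0.  ] dp [-0.01 -0.06  0.14] w 0.394 q7 [-0.39  0.57 -0.41  2.03  0.38  0.62 -0.67] t 31.8 F [-0.2  0.5 -1.1]
```

Emit:
{"fn": "arm_command", "kwargs": {
  "dp": [
    [0, 0, 0.07],
    [0, 0, 0.05],
    [0, 0, 0],
    [0, 0, 0],
    [0, 0, 0],
    [0, 0, -0.3],
    [0, 0, -0.8],
    [0, 0, -1],
    [0, 0, -1],
    [0, 0, -1]
  ],
  "angular": [
    [0, 0, 0],
    [0, 0, 0],
    [0, 0, 0],
    [0, 0, 0],
    [0, 0, 0],
    [0, 0, 0],
    [0, 0, 0],
    [0, 0, 0],
    [0, 0, 0],
    [0, 0, 0]
  ],
  "claw": [0.3, 0.3, 0.55, 0.55, 0.55, 0.55, 0.6, 0.6, 0.6, 0.6]
}}

```text
clock: 32.8
position: [0.4245, 0.2858, 0.0886]
ee_rot: [1.74, 2.612, 0.003]
force: [0.6, 0.5, -0.7]
width: 0.602
gripper_force: 0.0
```

Emit:
{"fn": "arm_command", "kwargs": {
  "dp": [
    [0, 0, -1],
    [0, 0, -1],
    [0, 0, -1],
    [0, 0, -1],
    [0, 0, 0]
  ],
  "angular": [
    [0, 0, 0],
    [0, 0, 0],
    [0, 0, 0],
    [0, 0, 0],
    [0, 0, 0]
  ],
  "claw": [0.7, 0.7, 0.7, 0.7, 0.7]
}}

```text
clock: 33.3
position: [0.4256, 0.2873, 0.1908]
ee_rot: [1.739, 2.611, 0.012]
force: [1.0, 0.3, 0.3]
width: 0.701
gripper_force: 0.0
```

Run:
```python
from h import *
plan(.5933,.1605,.08,22.5)
for n in ('side','top'):
    P=cloud(grab(n)).reshape(-1,3)
    q=P[(np.hypot(P[:,0]-.4234,P[:,1]-.285)<.026)&(P[:,2]>.016)&(P[:,2]<.035)]
    if len(q)>4: print(n,len(q),q.mean(0).round(4),np.percentile(q[:,2],[5,50,95]).round(4),cv2.minEnclosingCircle((q[:,:2]*1000).astype(np.float32)))
    r=(np.hypot(P[:,0]-.5935,P[:,1]-.1605)<.03)&(P[:,2]>.082)&(P[:,2]<.103); print('lid',r.sum(),cv2.minEnclosingCircle((P[r,:2]*1000).astype(np.float32)),np.median(P[r,2]))
```

```text
pos [0.4256 0.2873 0.1908] yaw 22.7 turn [ 0.06 -0.    0.02] dp [-7.25  4.26  4.43] w 0.701 q7 [-0.28  0.3  -0.53  1.82  0.18  1.05 -0.48] t 33.3 F [1.  0.3 0.3]
side 71 [0.4237 0.2792 0.0216] [0.018  0.0211 0.0289] ((423.02447509765625, 279.67376708984375), 19.829551696777344)
lid 148 ((596.1419677734375, 157.03575134277344), 25.101531982421875) 0.0893873718252162
top 79 [0.4238 0.2853 0.0222] [0.0165 0.0222 0.0273] ((423.749755859375, 288.2513732910156), 21.448549270629883)
lid 186 ((595.0711059570312, 162.5530242919922), 24.464563369750977) 0.09004924492006026
```

The ring is down on the post (top at 0.022). Next is the lid.

Emit:
{"fn": "arm_command", "kwargs": {
  "dp": [
    [-0.5, 0.3, 0],
    [-0.75, 0.44, 0],
    [-0.75, 0.44, 0],
    [-0.75, 0.44, 0],
    [-0.75, 0.44, 0],
    [-0.75, 0.44, 0],
    [-0.75, 0.44, 0],
    [-0.75, 0.44, 0],
    [-0.75, 0.44, 0],
    [-0.75, 0.44, 0]
  ],
  "angular": [
    [0.06, 0, 0],
    [0, 0, 0],
    [0, 0, 0],
    [0, 0, 0],
    [0, 0, 0],
    [0, 0, 0],
    [0, 0, 0],
    [0, 0, 0],
    [0, 0, 0],
    [0, 0, 0]
  ],
  "claw": [0.68, 0.68, 0.68, 0.68, 0.68, 0.68, 0.68, 0.68, 0.68, 0.68]
}}

```text
clock: 34.4
position: [0.5931, 0.1573, 0.1851]
ee_rot: [-1.741, -2.611, 0.013]
force: [0.7, -0.4, -0.1]
width: 0.681
gripper_force: 0.0
```

Emit:
{"fn": "arm_command", "kwargs": {
  "dp": [
    [0, 0, 0.5],
    [0, 0, 0.9],
    [0, 0, 0.9],
    [0, 0, 0.9],
    [0, 0, 0.6],
    [0, 0, 0]
  ],
  "angular": [
    [0, 0, 0],
    [0, 0, 0],
    [0, 0, 0],
    [0, 0, 0],
    [0, 0, 0],
    [0, 0, 0]
  ],
  "claw": [0.68, 0.68, 0.68, 0.68, 0.68, 0.68]
}}

```text
clock: 35.0
position: [0.5899, 0.1581, 0.0886]
ee_rot: [-1.738, -2.61, 0.015]
force: [-0.4, 0.1, 0.0]
width: 0.678
gripper_force: 0.0
```

Run:
```python
from h import *
plan(.594,.1605,.0475,22.5)
```

```text
pos [0.5899 0.1581 0.0886] yaw 22.7 turn [-0.08  0.    0.02] dp [0.02 0.19 1.65] w 0.678 q7 [-0.07  0.56 -0.42  1.69  0.27  0.96 -0.19] t 35.0 F [-0.4  0.1  0. ]
```

Emit:
{"fn": "arm_command", "kwargs": {
  "dp": [
    [0.02, 0.18, 0.4],
    [0, 0, 0.5],
    [0, 0, 0.4],
    [0, 0, 0]
  ],
  "angular": [
    [-0.08, 0, 0],
    [0, 0, 0],
    [0, 0, 0],
    [0, 0, 0]
  ],
  "claw": [0.68, 0.68, 0.68, 0.68]
}}

```text
clock: 35.4
position: [0.5949, 0.1608, 0.0577]
ee_rot: [1.74, 2.612, 0.003]
force: [0.1, -0.5, -0.3]
width: 0.677
gripper_force: 0.0
```

Run:
```python
from h import *
plan(.594,.1605,.0475,22.5)
```

```text
pos [0.5949 0.1608 0.0577] yaw 22.7 turn [0.02 0.01 0.02] dp [ 0.   -0.04  0.41] w 0.677 q7 [-0.08  0.59 -0.4   1.72  0.29  0.88 -0.21] t 35.4 F [ 0.1 -0.5 -0.3]
```

Emit:
{"fn": "arm_command", "kwargs": {
  "dp": [
    [0, 0, 0.2],
    [0, 0, 0.18],
    [0, 0, 0],
    [0, 0, 0],
    [0, 0, 0],
    [0, 0, 0],
    [0, 0, 0],
    [0, 0, 0]
  ],
  "angular": [
    [0, 0, 0],
    [0, 0, 0],
    [0, 0, 0],
    [0, 0, 0],
    [0, 0, 0],
    [0, 0, 0],
    [0, 0, 0],
    [0, 0, 0]
  ],
  "claw": [0.68, 0.68, 0.68, 0.4, 0.4, 0.4, 0.4, 0.4],
  "force": 15
}}

```text
clock: 36.2
position: [0.5962, 0.1615, 0.0499]
ee_rot: [1.739, 2.611, 0.008]
force: [0.2, 1.0, 2.2]
width: 0.502
gripper_force: 15.0
```

Emit:
{"fn": "arm_command", "kwargs": {
  "dp": [
    [0, 0, 0],
    [0, 0, -0.1],
    [0, 0, -0.15],
    [0, 0, -0.2],
    [0, 0, -0.4],
    [0, 0, -0.6],
    [0, 0, -0.8],
    [0, 0, -0.8],
    [0, 0, -0.8],
    [0, 0, 0]
  ],
  "angular": [
    [0, 0, 0],
    [0, 0, 0],
    [0, 0, 0],
    [0, 0, 0],
    [0, 0, 0],
    [0, 0, 0],
    [0, 0, 0],
    [0, 0, 0],
    [0, 0, 0],
    [0, 0, 0]
  ],
  "claw": [0.4, 0.4, 0.4, 0.4, 0.4, 0.4, 0.4, 0.4, 0.4, 0.4],
  "force": 20
}}

```text
clock: 37.2
position: [0.5974, 0.1623, 0.15]
ee_rot: [1.737, 2.608, 0.015]
force: [-0.2, 0.5, -1.0]
width: 0.5
gripper_force: 20.0
```

Run:
```python
from h import *
plan(.429,-.2743,.15,None)
for n in ('side','top'):
    P=cloud(grab(n)).reshape(-1,3)
    c=np.hypot(P[:,0]-.594,P[:,1]-.1605)<.036
    for z0 in np.arange(.05,.19,.01):
        r=c&(P[:,2]>=z0)&(P[:,2]<z0+.01)
        if r.sum()>2 and n=='side': print(n,round(z0,2),r.sum(),P[r].mean(0).round(3))
    q=P[(np.hypot(P[:,0]-.429,P[:,1]+.2743)<.06)&(P[:,2]>.0065)&(P[:,2]<.02)]
    if len(q)>5: print('dish',n,len(q),cv2.minEnclosingCircle((q[:,:2]*1000).astype(np.float32)))
```

```text
pos [0.5974 0.1623 0.15  ] yaw 22.7 turn [ 0.08  0.01 -0.  ] dp [-13.52 -12.94   0.  ] w 0.5 q7 [-0.06  0.5  -0.43  1.63  0.23  1.06 -0.16] t 37.2 F [-0.2  0.5 -1. ]
side 0.05 74 [0.584 0.151 0.055]
side 0.06 92 [0.582 0.154 0.064]
side 0.07 125 [0.587 0.16  0.074]
side 0.17 23 [0.593 0.141 0.177]
side 0.18 118 [0.599 0.15  0.187]
side 0.19 75 [0.6   0.157 0.195]
dish side 175 ((429.1172790527344, -278.4416198730469), 45.95280838012695)
dish top 136 ((435.9710693359375, -278.4044494628906), 57.79874038696289)
```

Emit:
{"fn": "arm_command", "kwargs": {
  "dp": [
    [-0.5, -0.5, 0],
    [-0.95, -0.9, 0],
    [-0.95, -0.9, 0],
    [-0.95, -0.9, 0],
    [-0.95, -0.9, 0],
    [-0.95, -0.9, 0],
    [-0.95, -0.9, 0],
    [-0.95, -0.9, 0],
    [-0.95, -0.9, 0],
    [-0.95, -0.9, 0]
  ],
  "angular": [
    [0.08, 0, 0],
    [0, 0, 0],
    [0, 0, 0],
    [0, 0, 0],
    [0, 0, 0],
    [0, 0, 0],
    [0, 0, 0],
    [0, 0, 0],
    [0, 0, 0],
    [0, 0, 0]
  ],
  "claw": [0.4, 0.4, 0.4, 0.4, 0.4, 0.4, 0.4, 0.4, 0.4, 0.4]
}}

```text
clock: 38.3
position: [0.4819, -0.1325, 0.1464]
ee_rot: [-1.74, -2.61, 0.011]
force: [0.8, -0.7, -0.6]
width: 0.495
gripper_force: 20.0
```

Emit:
{"fn": "arm_command", "kwargs": {
  "dp": [
    [-0.95, -0.9, 0],
    [-0.95, -0.9, 0],
    [-0.95, -0.9, 0],
    [-0.95, -0.9, 0],
    [-0.6, -0.6, 0.4],
    [0, 0, 0.8],
    [0, 0, 0.8],
    [0, 0, 0.8],
    [0, 0, 0.4],
    [0, 0, 0]
  ],
  "angular": [
    [0, 0, 0],
    [0, 0, 0],
    [0, 0, 0],
    [0, 0, 0],
    [0, 0, 0],
    [0, 0, 0],
    [0, 0, 0],
    [0, 0, 0],
    [0, 0, 0],
    [0, 0, 0]
  ],
  "claw": [0.4, 0.4, 0.4, 0.4, 0.4, 0.4, 0.4, 0.4, 0.4, 0.4]
}}

```text
clock: 39.3
position: [0.4272, -0.2723, 0.0664]
ee_rot: [-1.739, -2.609, 0.01]
force: [-0.2, -0.1, -0.2]
width: 0.504
gripper_force: 20.0
```

Run:
```python
from h import *
plan(.429,-.2755,-.015,None)
```

```text
pos [ 0.4272 -0.2723  0.0664] yaw 22.6 turn [-0.06 -0.01 -0.  ] dp [-0.14  0.02  3.26] w 0.504 q7 [ 0.7   0.43 -0.31  1.98  0.19  0.77  0.67] t 39.3 F [-0.2 -0.1 -0.2]
```

Emit:
{"fn": "arm_command", "kwargs": {
  "dp": [
    [-0.14, 0, 0.4],
    [0, 0, 0.8],
    [0, 0, 0.8],
    [0, 0, 0.6],
    [0, 0, 0.3],
    [0, 0, 0.15],
    [0, 0, 0]
  ],
  "angular": [
    [-0.06, 0, 0],
    [0, 0, 0],
    [0, 0, 0],
    [0, 0, 0],
    [0, 0, 0],
    [0, 0, 0],
    [0, 0, 0]
  ],
  "claw": [0.4, 0.4, 0.4, 0.4, 0.4, 0.4, 0.4]
}}

```text
clock: 40.0
position: [0.4309, -0.276, -0.0081]
ee_rot: [1.74, 2.612, 0.003]
force: [-0.3, -0.5, -0.4]
width: 0.496
gripper_force: 20.0
```

Emit:
{"fn": "arm_command", "kwargs": {
  "dp": [
    [0, 0, 0.06],
    [0, 0, 0.06],
    [0, 0, 0]
  ],
  "angular": [
    [0, 0, 0],
    [0, 0, 0],
    [0, 0, 0]
  ],
  "claw": [0.4, 0.4, 0.4]
}}

```text
clock: 40.3
position: [0.431, -0.2759, -0.011]
ee_rot: [1.74, 2.612, 0.003]
force: [-0.4, -0.0, 0.0]
width: 0.5
gripper_force: 20.0
```

Emit:
{"fn": "arm_command", "kwargs": {
  "dp": [
    [0, 0, 0.06],
    [0, 0, 0.06],
    [0, 0, 0]
  ],
  "angular": [
    [0, 0, 0],
    [0, 0, 0],
    [0, 0, 0]
  ],
  "claw": [0.4, 0.4, 0.4]
}}

```text
clock: 40.6
position: [0.4307, -0.2758, -0.0144]
ee_rot: [1.74, 2.613, 0.003]
force: [0.3, -0.8, -0.3]
width: 0.501
gripper_force: 20.0
```

Emit:
{"fn": "arm_command", "kwargs": {
  "dp": [
    [0, 0, 0.05],
    [0, 0, 0]
  ],
  "angular": [
    [0, 0, 0],
    [0, 0, 0]
  ],
  "claw": [0.4, 0.4]
}}

```text
clock: 40.8
position: [0.4309, -0.2759, -0.0152]
ee_rot: [1.74, 2.612, 0.003]
force: [-1.5, 0.5, 5.1]
width: 0.501
gripper_force: 20.0
```

Emit:
{"fn": "arm_command", "kwargs": {
  "dp": [
    [0, 0, -0.03],
    [0, 0, 0],
    [0, 0, 0],
    [0, 0, 0],
    [0, 0, -0.4],
    [0, 0, -0.8],
    [0, 0, -1],
    [0, 0, -1],
    [0, 0, -1],
    [0, 0, -1]
  ],
  "angular": [
    [0, 0, 0],
    [0, 0, 0],
    [0, 0, 0],
    [0, 0, 0],
    [0, 0, 0],
    [0, 0, 0],
    [0, 0, 0],
    [0, 0, 0],
    [0, 0, 0],
    [0, 0, 0]
  ],
  "claw": [0.5, 0.62, 0.62, 0.62, 0.62, 0.75, 0.75, 0.75, 0.75, 0.75]
}}

```text
clock: 41.8
position: [0.4303, -0.2757, 0.117]
ee_rot: [1.74, 2.612, 0.003]
force: [0.5, -0.2, -0.2]
width: 0.749
gripper_force: 0.0
```

Emit:
{"fn": "arm_command", "kwargs": {
  "dp": [
    [0, 0, -1],
    [0, 0, -1],
    [0, 0, -1],
    [0, 0, 0]
  ],
  "angular": [
    [0, 0, 0],
    [0, 0, 0],
    [0, 0, 0],
    [0, 0, 0]
  ],
  "claw": [0.75, 0.75, 0.75, 0.75]
}}

```text
clock: 42.2
position: [0.432, -0.2765, 0.1942]
ee_rot: [1.737, 2.607, 0.004]
force: [-0.5, 0.3, -0.2]
width: 0.754
gripper_force: 0.0
```

Run:
```python
from h import *
plan(.594,.1605,.08,22.5)
for n in ('side','top'):
    P=cloud(grab(n)).reshape(-1,3)
    q=P[(np.hypot(P[:,0]-.43,P[:,1]+.276)<.04)&(P[:,2]>.018)&(P[:,2]<.045)]
    if len(q)>5: print('lid',n,len(q),cv2.minEnclosingCircle((q[:,:2]*1000).astype(np.float32)),np.percentile(q[:,2],[5,50,95]).round(4))
    q=P[(np.hypot(P[:,0]-.594,P[:,1]-.1605)<.032)&(P[:,2]>.068)&(P[:,2]<.084)]
    if len(q)>5: print('cup',n,len(q),cv2.minEnclosingCircle((q[:,:2]*1000).astype(np.float32)),np.percentile(q[:,2],[5,50,95]).round(4))
```

```text
pos [ 0.432  -0.2765  0.1942] yaw 22.7 turn [0.04 0.04 0.02] dp [13.67 12.68  4.57] w 0.754 q7 [ 0.75  0.28 -0.35  1.83  0.11  1.05  0.75] t 42.2 F [-0.5  0.3 -0.2]
lid side 408 ((429.2734680175781, -279.6005554199219), 24.198488235473633) [0.0211 0.0238 0.032 ]
lid top 173 ((429.7760009765625, -276.1382141113281), 24.10919761657715) [0.0192 0.0246 0.0321]
cup top 180 ((593.5733032226562, 163.34776306152344), 29.417970657348633) [0.0705 0.0756 0.0811]
```

The lid stands in the dish (top at 0.024, centred). Next is the cup.

Emit:
{"fn": "arm_command", "kwargs": {
  "dp": [
    [0.5, 0.5, 0],
    [0.95, 0.88, 0],
    [0.95, 0.88, 0],
    [0.95, 0.88, 0],
    [0.95, 0.88, 0],
    [0.95, 0.88, 0],
    [0.95, 0.88, 0],
    [0.95, 0.88, 0],
    [0.95, 0.88, 0],
    [0.95, 0.88, 0]
  ],
  "angular": [
    [0.04, 0.04, 0.02],
    [0, 0, 0],
    [0, 0, 0],
    [0, 0, 0],
    [0, 0, 0],
    [0, 0, 0],
    [0, 0, 0],
    [0, 0, 0],
    [0, 0, 0],
    [0, 0, 0]
  ],
  "claw": [0.88, 0.88, 0.88, 0.88, 0.88, 0.88, 0.88, 0.88, 0.88, 0.88]
}}

```text
clock: 43.3
position: [0.5375, 0.0149, 0.1897]
ee_rot: [-1.742, -2.606, 0.001]
force: [0.6, 0.9, -0.2]
width: 0.88
gripper_force: 0.0
```

Emit:
{"fn": "arm_command", "kwargs": {
  "dp": [
    [0.95, 0.88, 0],
    [0.95, 0.88, 0],
    [0.95, 0.88, 0],
    [0.95, 0.88, 0],
    [0.8, 0.6, 0],
    [0, 0, 0.5],
    [0, 0, 0.9],
    [0, 0, 0.9],
    [0, 0, 0.5],
    [0, 0, 0]
  ],
  "angular": [
    [0, 0, 0],
    [0, 0, 0],
    [0, 0, 0],
    [0, 0, 0],
    [0, 0, 0],
    [0, 0, 0],
    [0, 0, 0],
    [0, 0, 0],
    [0, 0, 0],
    [0, 0, 0]
  ],
  "claw": [0.88, 0.88, 0.88, 0.88, 0.88, 0.88, 0.88, 0.88, 0.88, 0.88]
}}

```text
clock: 44.3
position: [0.5872, 0.1582, 0.1184]
ee_rot: [-1.741, -2.605, 0.006]
force: [-0.3, 0.2, 0.2]
width: 0.878
gripper_force: 0.0
```

Run:
```python
from h import *
plan(.594,.161,.035,22.5)
```

```text
pos [0.5872 0.1582 0.1184] yaw 22.5 turn [-0.05 -0.03 -0.  ] dp [-0.    0.29  3.34] w 0.878 q7 [-0.03  0.53 -0.47  1.67  0.27  1.01 -0.19] t 44.3 F [-0.3  0.2  0.2]
```

Emit:
{"fn": "arm_command", "kwargs": {
  "dp": [
    [0, 0.26, 0.3],
    [0, 0, 0.7],
    [0, 0, 0.7],
    [0, 0, 0.6],
    [0, 0, 0.4],
    [0, 0, 0]
  ],
  "angular": [
    [-0.05, -0.03, 0],
    [0, 0, 0],
    [0, 0, 0],
    [0, 0, 0],
    [0, 0, 0],
    [0, 0, 0]
  ],
  "claw": [0.88, 0.88, 0.88, 0.88, 0.88, 0.88]
}}

```text
clock: 44.9
position: [0.5946, 0.1619, 0.0523]
ee_rot: [1.745, 2.611, 0.004]
force: [-0.1, -0.5, -0.4]
width: 0.878
gripper_force: 0.0
```

Run:
```python
from h import *
plan(.594,.161,.035,22.5)
```

```text
pos [0.5946 0.1619 0.0523] yaw 22.5 turn [ 0.02 -0.   -0.  ] dp [-0.03 -0.03  0.69] w 0.878 q7 [-0.05  0.61 -0.44  1.72  0.32  0.88 -0.24] t 44.9 F [-0.1 -0.5 -0.4]
```

Emit:
{"fn": "arm_command", "kwargs": {
  "dp": [
    [0, -0.03, 0.3],
    [0, 0, 0.2],
    [0, 0, 0.15],
    [0, 0, 0]
  ],
  "angular": [
    [0, 0, 0],
    [0, 0, 0],
    [0, 0, 0],
    [0, 0, 0]
  ],
  "claw": [0.88, 0.88, 0.88, 0.88]
}}

```text
clock: 45.3
position: [0.5943, 0.1619, 0.0368]
ee_rot: [1.745, 2.61, 0.006]
force: [-0.3, 0.2, 0.5]
width: 0.876
gripper_force: 0.0
```

Emit:
{"fn": "arm_command", "kwargs": {
  "dp": [
    [0, 0, 0.03],
    [0, 0, 0],
    [0, 0, 0],
    [0, 0, 0],
    [0, 0, 0],
    [0, 0, 0],
    [0, 0, 0]
  ],
  "angular": [
    [0, 0, 0],
    [0, 0, 0],
    [0, 0, 0],
    [0, 0, 0],
    [0, 0, 0],
    [0, 0, 0],
    [0, 0, 0]
  ],
  "claw": [0.88, 0.5, 0.5, 0.5, 0.5, 0.5, 0.5],
  "force": 15
}}

```text
clock: 46.0
position: [0.5946, 0.162, 0.0366]
ee_rot: [1.744, 2.61, 0.007]
force: [0.6, -0.3, 1.5]
width: 0.626
gripper_force: 15.0
```

Emit:
{"fn": "arm_command", "kwargs": {
  "dp": [
    [0, 0, 0],
    [0, 0, 0],
    [0, 0, -0.1],
    [0, 0, -0.2],
    [0, 0, -0.4],
    [0, 0, -0.5],
    [0, 0, -0.6],
    [0, 0, -0.6],
    [0, 0, -0.6],
    [0, 0, -0.6]
  ],
  "angular": [
    [0, 0, 0],
    [0, 0, 0],
    [0, 0, 0],
    [0, 0, 0],
    [0, 0, 0],
    [0, 0, 0],
    [0, 0, 0],
    [0, 0, 0],
    [0, 0, 0],
    [0, 0, 0]
  ],
  "claw": [0.5, 0.5, 0.5, 0.5, 0.5, 0.5, 0.5, 0.5, 0.5, 0.5],
  "force": 30
}}

```text
clock: 47.0
position: [0.5943, 0.1619, 0.1282]
ee_rot: [1.744, 2.61, 0.007]
force: [0.4, 0.5, -1.9]
width: 0.624
gripper_force: 30.0
```

Emit:
{"fn": "arm_command", "kwargs": {
  "dp": [
    [0, 0, -0.6],
    [0, 0, -0.6],
    [0, 0, -0.6],
    [0, 0, -0.4],
    [0, 0, -0.2],
    [0, 0, 0]
  ],
  "angular": [
    [0, 0, 0],
    [0, 0, 0],
    [0, 0, 0],
    [0, 0, 0],
    [0, 0, 0],
    [0, 0, 0]
  ],
  "claw": [0.5, 0.5, 0.5, 0.5, 0.5, 0.5]
}}

```text
clock: 47.6
position: [0.5942, 0.1618, 0.1871]
ee_rot: [1.744, 2.61, 0.007]
force: [0.6, -0.3, -1.1]
width: 0.622
gripper_force: 30.0
```

Run:
```python
from h import *
plan(.5888,-.158,.16,None)
o=arm.observe(); p=o['position']; R=Rn.from_rotvec(o['ee_rot']).as_matrix()
P=cloud(grab('side')).reshape(-1,3)
q=P[np.hypot(P[:,0]-p[0],P[:,1]-p[1])<.032]
for z0 in np.arange(.06,.25,.01):
    r=q[(q[:,2]>=z0)&(q[:,2]<z0+.01)]
    if len(r)>5: print(round(z0,2),len(r),r.mean(0).round(3))
```

```text
pos [0.5942 0.1618 0.1871] yaw 22.5 turn [ 0.04 -0.    0.  ] dp [-11.74  -5.09   1.08] w 0.622 q7 [-0.02  0.47 -0.49  1.58  0.24  1.14 -0.17] t 47.6 F [ 0.6 -0.3 -1.1]
0.06 62 [0.586 0.17  0.061]
0.16 24 [0.587 0.145 0.167]
0.17 50 [0.588 0.145 0.175]
0.18 47 [0.588 0.146 0.185]
0.19 50 [0.587 0.145 0.195]
0.2 51 [0.592 0.157 0.205]
0.21 76 [0.595 0.155 0.216]
0.22 151 [0.599 0.157 0.225]
0.23 21 [0.62  0.171 0.236]
0.24 20 [0.62  0.172 0.246]
```

Emit:
{"fn": "arm_command", "kwargs": {
  "dp": [
    [-0.2, -0.1, 0],
    [-0.5, -0.22, 0],
    [-0.8, -0.35, 0],
    [-0.9, -0.39, 0],
    [-0.9, -0.39, 0],
    [-0.9, -0.39, 0],
    [-0.9, -0.39, 0],
    [-0.9, -0.39, 0],
    [-0.9, -0.39, 0],
    [-0.9, -0.39, 0]
  ],
  "angular": [
    [0, 0, 0],
    [0, 0, 0],
    [0, 0, 0],
    [0, 0, 0],
    [0, 0, 0],
    [0, 0, 0],
    [0, 0, 0],
    [0, 0, 0],
    [0, 0, 0],
    [0, 0, 0]
  ],
  "claw": [0.5, 0.5, 0.5, 0.5, 0.5, 0.5, 0.5, 0.5, 0.5, 0.5]
}}

```text
clock: 48.65
position: [0.5892, -0.0536, 0.1855]
ee_rot: [1.746, 2.609, 0.005]
force: [0.7, 0.4, -1.3]
width: 0.622
gripper_force: 30.0
```

Emit:
{"fn": "arm_command", "kwargs": {
  "dp": [
    [-0.9, -0.39, 0],
    [-0.9, -0.39, 0],
    [-0.9, -0.39, 0],
    [-0.7, -0.3, 0.2],
    [-0.4, -0.15, 0.4],
    [-0.1, 0, 0.6],
    [0, 0, 0.6],
    [0, 0, 0.4],
    [0, 0, 0.2],
    [0, 0, 0]
  ],
  "angular": [
    [0, 0, 0],
    [0, 0, 0],
    [0, 0, 0],
    [0, 0, 0],
    [0, 0, 0],
    [0, 0, 0],
    [0, 0, 0],
    [0, 0, 0],
    [0, 0, 0],
    [0, 0, 0]
  ],
  "claw": [0.5, 0.5, 0.5, 0.5, 0.5, 0.5, 0.5, 0.5, 0.5, 0.5]
}}

```text
clock: 49.65
position: [0.5896, -0.1556, 0.1248]
ee_rot: [1.744, 2.612, 0.006]
force: [0.7, 0.3, -0.9]
width: 0.624
gripper_force: 30.0
```

Run:
```python
from h import *
plan(.5888,-.158,.032,None)
o=arm.observe(); p=o['position']
P=cloud(grab('side')).reshape(-1,3)
q=P[np.hypot(P[:,0]-p[0],P[:,1]-p[1])<.032]
for z0 in np.arange(.06,.25,.02):
    r=q[(q[:,2]>=z0)&(q[:,2]<z0+.02)]
    if len(r)>5: print(round(z0,2),len(r),r.mean(0).round(3))
```

```text
pos [ 0.5896 -0.1556  0.1248] yaw 22.5 turn [ 0.02 -0.01  0.  ] dp [-0.08 -0.07  3.71] w 0.624 q7 [ 0.46  0.51 -0.41  1.67  0.23  1.01  0.36] t 49.65 F [ 0.7  0.3 -0.9]
0.1 91 [ 0.581 -0.171  0.111]
0.12 144 [ 0.586 -0.164  0.13 ]
0.14 99 [ 0.593 -0.169  0.153]
0.16 192 [ 0.6   -0.166  0.164]
0.18 31 [ 0.616 -0.148  0.19 ]
0.2 27 [ 0.618 -0.147  0.209]
0.22 45 [ 0.602 -0.179  0.237]
0.24 34 [ 0.599 -0.179  0.254]
```

Emit:
{"fn": "arm_command", "kwargs": {
  "dp": [
    [-0.08, -0.07, 0.3],
    [0, 0, 0.6],
    [0, 0, 0.6],
    [0, 0, 0.6],
    [0, 0, 0.6],
    [0, 0, 0.5],
    [0, 0, 0.25],
    [0, 0, 0.1],
    [0, 0, 0]
  ],
  "angular": [
    [0, 0, 0],
    [0, 0, 0],
    [0, 0, 0],
    [0, 0, 0],
    [0, 0, 0],
    [0, 0, 0],
    [0, 0, 0],
    [0, 0, 0],
    [0, 0, 0]
  ],
  "claw": [0.5, 0.5, 0.5, 0.5, 0.5, 0.5, 0.5, 0.5, 0.5]
}}

```text
clock: 50.6
position: [0.5897, -0.1587, 0.0369]
ee_rot: [1.744, 2.61, 0.006]
force: [0.3, 1.0, -1.1]
width: 0.621
gripper_force: 30.0
```

Emit:
{"fn": "arm_command", "kwargs": {
  "dp": [
    [0, 0, 0.06],
    [0, 0, 0]
  ],
  "angular": [
    [0, 0, 0],
    [0, 0, 0]
  ],
  "claw": [0.5, 0.5]
}}

```text
clock: 50.8
position: [0.5899, -0.1589, 0.036]
ee_rot: [1.744, 2.609, 0.007]
force: [0.7, -0.3, -1.3]
width: 0.619
gripper_force: 30.0
```

Emit:
{"fn": "arm_command", "kwargs": {
  "dp": [
    [0, 0, 0.06],
    [0, 0, 0.06],
    [0, 0, 0]
  ],
  "angular": [
    [0, 0, 0],
    [0, 0, 0],
    [0, 0, 0]
  ],
  "claw": [0.5, 0.5, 0.5]
}}

```text
clock: 51.1
position: [0.5895, -0.1588, 0.0324]
ee_rot: [1.745, 2.61, 0.006]
force: [-0.1, 0.3, -1.7]
width: 0.624
gripper_force: 30.0
```

Emit:
{"fn": "arm_command", "kwargs": {
  "dp": [
    [0, 0, 0.06],
    [0, 0, 0]
  ],
  "angular": [
    [0, 0, 0],
    [0, 0, 0]
  ],
  "claw": [0.5, 0.5]
}}

```text
clock: 51.3
position: [0.5895, -0.1588, 0.0309]
ee_rot: [1.745, 2.61, 0.006]
force: [0.2, -0.6, -1.3]
width: 0.624
gripper_force: 30.0
```

Emit:
{"fn": "arm_command", "kwargs": {
  "dp": [
    [0, 0, 0.04],
    [0, 0, 0]
  ],
  "angular": [
    [0, 0, 0],
    [0, 0, 0]
  ],
  "claw": [0.5, 0.5]
}}

```text
clock: 51.5
position: [0.5897, -0.1588, 0.0306]
ee_rot: [1.744, 2.61, 0.006]
force: [-2.7, -0.6, 4.5]
width: 0.626
gripper_force: 30.0
```

Contact with the well's floor. I'll release and retreat.

Emit:
{"fn": "arm_command", "kwargs": {
  "dp": [
    [0, 0, -0.02],
    [0, 0, 0],
    [0, 0, 0],
    [0, 0, 0],
    [0, 0, 0],
    [0, 0, -0.3],
    [0, 0, -0.8],
    [0, 0, -1],
    [0, 0, -1],
    [0, 0, -1]
  ],
  "angular": [
    [0, 0, 0],
    [0, 0, 0],
    [0, 0, 0],
    [0, 0, 0],
    [0, 0, 0],
    [0, 0, 0],
    [0, 0, 0],
    [0, 0, 0],
    [0, 0, 0],
    [0, 0, 0]
  ],
  "claw": [0.5, 0.8, 0.8, 0.8, 0.8, 0.8, 0.8, 0.8, 0.8, 0.8]
}}

```text
clock: 52.5
position: [0.5892, -0.1589, 0.1346]
ee_rot: [1.744, 2.61, 0.007]
force: [-0.4, -0.3, 0.1]
width: 0.801
gripper_force: 0.0
```

Emit:
{"fn": "arm_command", "kwargs": {
  "dp": [
    [-0.5, -0.5, -1],
    [-0.5, -0.5, -1],
    [-0.5, -0.5, 0],
    [-0.5, -0.5, 0],
    [-0.5, -0.5, 0],
    [-0.3, -0.3, 0],
    [0, 0, 0],
    [0, 0, 0]
  ],
  "angular": [
    [0, 0, 0],
    [0, 0, 0],
    [0, 0, 0],
    [0, 0, 0],
    [0, 0, 0],
    [0, 0, 0],
    [0, 0, 0],
    [0, 0, 0]
  ],
  "claw": [0.8, 0.8, 0.8, 0.8, 0.8, 0.8, 0.8, 0.8]
}}

```text
clock: 53.3
position: [0.5514, -0.2498, 0.1829]
ee_rot: [1.744, 2.61, 0.007]
force: [-0.8, -0.2, -0.3]
width: 0.801
gripper_force: 0.0
```

Run:
```python
from h import *
plan(.5,-.2,.2,None)
for n in ('side','top'):
    P=cloud(grab(n)).reshape(-1,3)
    for nm,x,y,r,a,b in (('cup',.589,-.159,.036,.06,.08),('lid',.43,-.276,.04,.018,.03),('ring',.4234,.285,.026,.016,.03),('lever',.635,.235,.03,.12,.16)):
        q=P[(np.hypot(P[:,0]-x,P[:,1]-y)<r)&(P[:,2]>a)&(P[:,2]<b)]
        if len(q)>5: print(n,nm,len(q),np.round(cv2.minEnclosingCircle((q[:,:2]*1000).astype(np.float32))[0],1),np.percentile(q[:,2],[5,50,95]).round(4))
    c=np.array([.459,-.014]); a=np.radians(33.7); ux=np.array([np.cos(a),np.sin(a)]); l=(P[:,:2]-c)@np.c_[ux,[-ux[1],ux[0]]]; m=(abs(l[:,0])<.02)&(abs(l[:,1])<.07)&(P[:,2]>.009)&(P[:,2]<.03)
    if m.sum()>5: print(n,'bar',cv2.minAreaRect((l[m]*1000).astype(np.float32)),np.median(P[m,2]))
```

```text
pos [ 0.5514 -0.2498  0.1829] yaw 22.5 turn [ 0.03 -0.    0.  ] dp [ 2.63 -1.14 -0.68] w 0.801 q7 [ 0.63  0.45 -0.41  1.62  0.19  1.12  0.56] t 53.3 F [-0.8 -0.2 -0.3]
side cup 149 [ 589.6 -164.3] [0.0614 0.068  0.0703]
side lid 359 [ 429.9 -279.5] [0.0216 0.0236 0.0259]
side ring 70 [424.3 280.1] [0.0167 0.0211 0.0247]
side lever 43 [626.5 231.3] [0.1281 0.1342 0.1423]
side bar ((-3.0555520057678223, -2.0300369262695312), (15.741083145141602, 124.3233413696289), 0.4084852337837219) 0.014678762077973136
top cup 169 [ 587.5 -158.3] [0.0631 0.0696 0.0746]
top lid 159 [ 429.1 -275.8] [0.0196 0.024  0.0288]
top ring 87 [423.8 284. ] [0.0165 0.0217 0.026 ]
top lever 45 [626.  235.9] [0.1261 0.138  0.144 ]
top bar ((-1.3254051208496094, 0.06523513793945312), (120.50636291503906, 32.7664680480957), 86.35308837890625) 0.01606872789977302
```

Every part measures in place and the arm is clear, so I'm handing in.

```bash
python3 -c "
from cell import arm
print(arm.sign_off())"
```

```text
the job is handed in; nothing more can be done
None
```

I handed the job in at about 53 s; sign-off gave no verdict, but by camera the lever is open, the bar is flat in the tray, the ring is on the post, the lid is in the dish and the cup is upright in the block's well.

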